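# Hold the bore camera centred in the bayonet socket for inspection

### The job

Take the pen-shaped bore camera by its handle out of its stand, drawing it out through the fork's open front because its wide camera head cannot come up through the slot. Then lower it straight down the middle of the brass bayonet socket, without the camera touching the socket or its block at any time, until the black depth ring on its tube is level with the socket's rim. Finish while still holding it there, upright, centred and still, so the seal can be inspected; leave the gauge head, hand pump and T-pieces where they lie.

Things in the scene. Friction and masses are not known exactly. Their poses are not given: they have to be found in the camera images.
- probe_handle (a point): Loose bore camera, about 160 g, a straight round pen shape 192 mm long, hanging upright in the fork. This point: on its axis, half-way up the black handle (26 mm diameter), 155 mm above the lens face; z points up the axis. The handle runs from 116 to 188 mm above the lens face, then an end cap to 192 mm. Can be gripped at any yaw.
- probe_lens (a point): Centre of the camera's lens face, its lowest point. The steel camera head above it is 16 mm in diameter and 18 mm long and tapers within 6 mm to the tube, 8 mm in diameter.
- probe_ring (a point): Centre of the black depth ring round the tube, 4 mm tall, on the axis, 30 mm above the lens face. Farther up, from 110 to 116 mm above the lens face, is a flat round shoulder of 30 mm diameter by which the camera hangs on the fork.
- fork_seat (a point): Point on the stand, in the middle of the fork's slot at the height of its top face (128 mm above the bench), where the tube hangs. Fork plate 8 mm thick. Slot 12 mm wide, open along this point's -x (within 35 degrees of towards the robot). The prongs end 27 mm along -x; on their ends stand lips 4 mm high, over which the shoulder must be lifted.
- stand: The stand, fixed to the bench: steel base plate 100 mm along x, 120 mm along y (from y = -40 to +80 mm), 10 mm thick; a square post at y = +56 mm beside the fork carries the aluminium fork plate; nothing of it is higher than 132 mm. Origin on the bench, 128 mm below fork_seat, same axes. The lens hangs 8 mm above the base plate.
- socket_rim (a point): Centre of the round mouth of the brass bayonet socket, at rim height, 82 mm above the bench; z up along the bore. Bore 28 mm diameter, 40 mm deep to a flat black seal on its floor, wall 4.5 mm with two L-shaped slots. It stands at one end of the fixed manifold.
- manifold: Fixed aluminium block, 80 mm along x, 170 mm along y, 36 mm high; origin under its centre. On top: the brass socket at y = -50 mm and, at y = +35 mm, a tilted reference dial of 68 mm diameter that reaches 115 mm above the bench. At the +y end a red knurled bleed knob sticks out 23 mm, at the -y end a hose barb 22 mm.
- gauge_mid (a point): Bystander: loose chrome aneroid gauge head, 60 mm diameter, 26 mm high, lying face up, its brass bayonet stem reaching 64 mm along -x. Point at the centre of its case.
- pump_mid (a point): Bystander: loose grey plastic hand pump lying on its side, 114 mm long along x, 55 mm diameter. Point at its centre.
- tee_a_mid (a point): Bystander: loose white nylon T-piece, 46 x 32 mm, 14 mm high. Point at its middle.
- tee_b_mid (a point): Bystander: the other white nylon T-piece, alike.
Not all that is in view belongs to the job. What is shaped like the part that bears probe_handle but blue is not meant. Of the things that look like the stand, the smaller one is meant.

How it is judged:
By the outcome, as a careful person would: the job done as asked, in the order asked, and still so for the second after the job is handed in, while the arm keeps its last pose, push and grip.
It also fails if it takes over 61 s, if anything falls off the work surface, if the arm or the gripper's body presses on something with over 40 N, if the wrist force passes 120 N, or if a joint passes its speed limit or range.

### The arm

A 6-joint arm with a two-finger parallel gripper is mounted at the origin on the work surface. World frame = base frame: x ahead of the robot, y to its left, z up, the work surface at z = 0. Lengths are in mm, angles in rad, forces in N, time in s.
With the tool pointing down it reaches from about 275 to 1000 mm from the base axis. Payload 8.4 kg.
Tool frame: the origin (TCP) lies on the centre line of the jaws, within the pads' length; the fingertips stand 22 mm ahead of it and the grasp point (between the pads) lies 3 mm ahead of it; z points along the fingers, x is the direction in which the jaws open and shut, and the axes are right-handed (so a half turn about z gives the same grasp; the last joint's range is limited). The gripper opens to 85 mm and grips with 20 to 120 N. Pads are 22 mm wide; open, the fingers measure 114 mm over their backs; the gripper's body (76 mm by 85 mm) begins 54 mm behind the grasp point. The pads swing forward as they close: fully open they stand 13 mm farther back than shut.
Start: joints at [-0.002, 0.353, 1.633, -0, 1.155, -0.002], TCP at [625.002, -0, 253.281] pointing down, gripper open.
Joint ranges: [-2.63, 2.63], [-0.92, 2.1], [0.06, 2.66], [-1.3, 4.44], [0, 2.69], [-3.02, 3.02]. Speed limits (rad/s): [2.22, 2.22, 2.79, 3.14, 3.14, 3.14].

### API

Orientations are given as [roll, pitch, yaw] about the fixed x, y, z axes, in that order (R = Rz(yaw) Ry(pitch) Rx(roll)).
In Python, from rig import status, viewer, job gives the robot as it stands.
- The arm moves only by the tool send_rows, never from a script. Its argument "plan" is a list of rows, each a list of 3 entries, a list of its own where there are three numbers: the shift along the tool's x, y, z in m, then the turn, a rotation vector about the tool's x, y, z in rad, then the opening, from -1 (shut) to 1 (fully open). In form: [[[x, y, z], [rx, ry, rz], jaw], ...]. A call has exactly 5 rows; each row is the pose to reach, as a shift and turn from the pose measured when the call began, along the tool's axes at that moment; what a row does not reach only later rows make up. A row lasts 1/12 s, in which the tool goes at most 41.7 mm and 7.16 degrees, less where a joint would pass 70% of its speed; a pose out of reach is approached as far as the arm can. A call with a gripper value outside its range is refused whole. The fingers move at their own pace and stop on an object; "squeeze" is the grip in N (left out, the last holds). Time passes only in rows, so rows that repeat a pose let the fingers close, or fill a call up. It gives the time, the measured TCP pose, the force and the opening at its end, in the units of the state.
- status.sense(): the state, without advancing time (a new reading comes with each control period).
- viewer.grab_frame(name): name is "scene" or "side" or "wrist"; returns the picture (400x640x3 uint8, red, green, blue); there is no depth.
- viewer.camera_params(name): a dict with "intrinsics" (3x3 intrinsics, pixels), "dist_coeffs" ([k1, k2, p1, p2, k3] as OpenCV has them; the pictures are not rectified), "xyz" and "orientation" of the camera in the world. Camera axes: x right, y down, z forward; pixel columns grow to the right and rows downward; lengths in mm; the calibration is good to about 2 mm. A picture is of the moment at which its call begins: read the wrist's pose just before it. camera_params takes no time and is no camera call; for the wrist camera it gives the pose at the moment of the call.
- job.sign_off(): hands the job in, once; it reports no verdict.
Trained networks look in the newest picture that a camera, given by its name, has taken for a name from the list of things; names that differ only in an ending like _2 or _b are one class to them, and where a whole thing is asked for, a point or a joint stands for the part that bears it (a point fixed in the world has none). Each returns a list of dicts, best first, with "p" (0 to 1); they miss things now and then, are a little off and sometimes report something else, mostly with a low value. They report only what shows in the picture. A call takes as long as a camera call. They do not tell look-alikes from the thing itself.
- viewer.cut_out(label, camera): "mask" (400x640 bool, what is visible of it) and "extent" ([left, top, width, height] in pixels, round what is visible of it).
The state is a dict: "clock": time; "qpos": joint angles; "qvel": joint speeds; "joint_efforts": joint torques, N m; "eef_pos": TCP position; "tcp_rot": TCP orientation; "contact_force": force on the tool from outside, world axes, zero at the start; "wrist_torque": the same for the moment, N m; "opening": opening from 0.0 (shut) to 1.0 (fully open).
Only numpy, scipy, OpenCV 4.12 (cv2) and the standard library are available. Lean on these libraries where they do the work, as an engineer would, in place of code of your own. Each camera call takes 0.05 s, during which the arm holds its last target.

## Working session

There is one attempt and no reset: what is moved stays moved. The work goes in short steps, Python scripts to look and compute and a tool call to move; the robot and the scene stay as the last step left them, time stands still between calls to the robot, and variables do not carry over. Pictures are saved under pics/ and viewed, and the job is handed in when it is done.

Besides the shell and the picture viewer there is one more tool, called after "Call:" as name(argument=value, ...), one argument or row to a line, values as JSON. send_rows: Moves the arm, as the interface text tells. Its arguments: {"type":"object","properties":{"plan":{"type":"array"},"squeeze":{"type":"number"}},"required":["plan"]}

```bash
ls; mkdir -p pics
python3 - <<'E'
from rig import status, viewer, job
import cv2
s=status.sense(); print(s)
for n in ["scene","side","wrist"]:
    p=viewer.camera_params(n); print(n,p)
    im=viewer.grab_frame(n); cv2.imwrite(f"pics/{n}0.png",im[:,:,::-1])
E
```

```text
pics
{'clock': 0.0, 'qpos': array([-2.41465338e-03,  3.53668800e-01,  1.63413208e+00,  8.34459927e-06,
        1.15519108e+00, -2.38535479e-03]), 'qvel': array([ 0.00024132, -0.00075133, -0.00125035,  0.00146092,  0.00082285,
        0.00148607]), 'joint_efforts': array([-2.03471049e-03, -6.05236173e+01, -3.42063046e+01, -2.62302356e-04,
        9.48130677e-03,  3.61521288e-06]), 'eef_pos': array([ 6.24557575e+02, -5.64030630e-03,  2.52549639e+02]), 'tcp_rot': array([-3.14158169e+00,  1.39928345e-03, -3.26653314e-05]), 'contact_force': array([-0.09277093,  0.9853783 ,  0.02940205]), 'wrist_torque': array([ 0.04659141,  0.00655615, -0.10276156]), 'opening': 1.0018801722470585}
scene {'intrinsics': array([[465.69451482,   0.        , 317.18521025],
       [  0.        , 465.69451482, 201.16957244],
       [  0.        ,   0.        ,   1.        ]]), 'dist_coeffs': array([-0.01595839,  0.        ,  0.        ,  0.        ,  0.        ]), 'xyz': array([1176.66045023,  -58.37329225,  809.18688073]), 'orientation': array([-2.43520827,  0.00563229,  1.46214688])}
side {'intrinsics': array([[496.33821176,   0.        , 319.37504926],
       [  0.        , 496.33821176, 204.38961212],
       [  0.        ,   0.        ,   1.        ]]), 'dist_coeffs': array([0.03579721, 0.        , 0.        , 0.        , 0.        ]), 'xyz': array([ 70.72715649, 586.27678742, 681.87417953]), 'orientation': array([-2.1732028 ,  0.00417547, -2.3653324 ])}
wrist {'intrinsics': array([[288.51411092,   0.        , 320.66218899],
       [  0.        , 288.51411092, 196.90078812],
       [  0.        ,   0.        ,   1.        ]]), 'dist_coeffs': array([-0.00421443,  0.        ,  0.        ,  0.        ,  0.        ]), 'xyz': array([624.71077766,  76.50090759, 373.23488126]), 'orientation': array([2.83834862e+00, 6.90815481e-04, 7.72977595e-04])}
```

View pics/scene0.png

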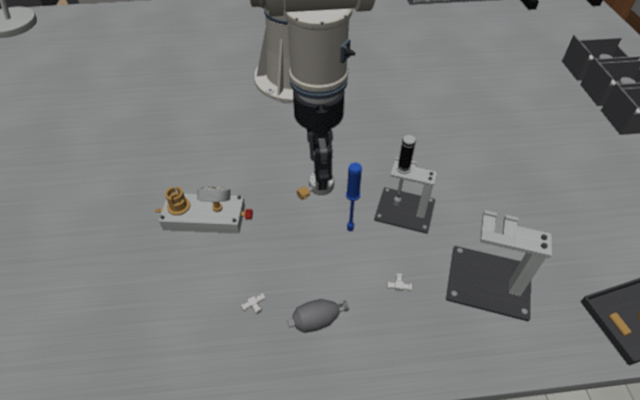

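View pics/side0.png

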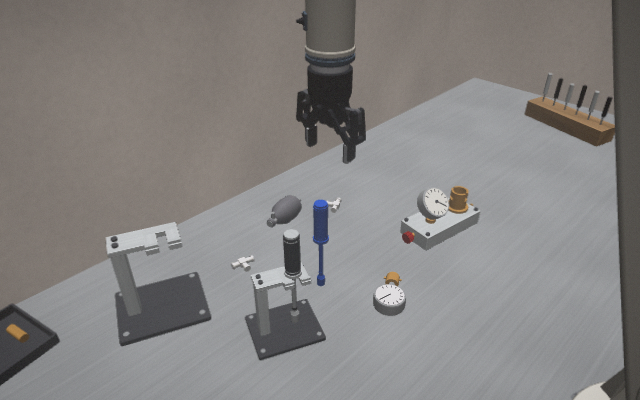

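View pics/wrist0.png

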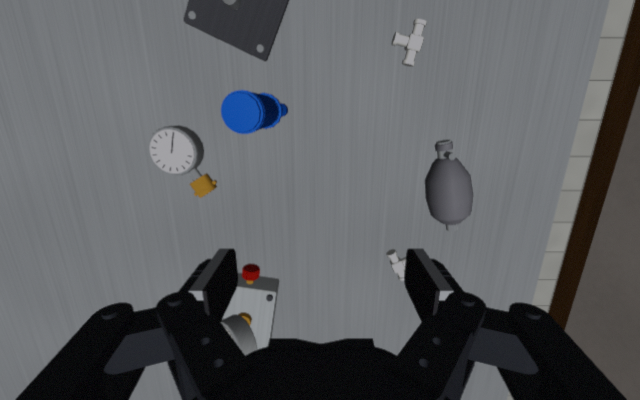

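```bash
cat > h.py <<'E'
import numpy as np, cv2
from scipy.spatial.transform import Rotation as R
from rig import status, viewer, job
def proj(P,cp):
    P=np.atleast_2d(np.asarray(P,float))
    Rw=R.from_euler('xyz',cp['orientation']).as_matrix()
    pc=(P-cp['xyz'])@Rw
    o,_=cv2.projectPoints(pc.reshape(-1,1,3),np.zeros(3),np.zeros(3),cp['intrinsics'],cp['dist_coeffs'])
    return o.reshape(-1,2)
def ray(uv,cp):
    u=cv2.undistortPoints(np.array(uv,float).reshape(-1,1,2),cp['intrinsics'],cp['dist_coeffs']).reshape(-1,2)
    d=np.c_[u,np.ones(len(u))]@R.from_euler('xyz',cp['orientation']).as_matrix().T
    return d/np.linalg.norm(d,axis=1)[:,None]
def atz(uv,z,cp):
    d=ray(uv,cp); return cp['xyz']+d*((z-cp['xyz'][2])/d[:,2])[:,None]
def tri(obs):
    A=np.zeros((3,3));b=np.zeros(3);L=[]
    for uv,cp in obs:
        d=ray(uv,cp)[0];M=np.eye(3)-np.outer(d,d);A+=M;b+=M@cp['xyz'];L.append((d,cp['xyz']))
    X=np.linalg.solve(A,b)
    return X,[np.linalg.norm((np.eye(3)-np.outer(d,d))@(X-c)) for d,c in L]
def crop(im,name,x0,y0,w,h,s):
    c=cv2.resize(im[y0:y0+h,x0:x0+w],None,fx=s,fy=s,interpolation=cv2.INTER_CUBIC)
    cv2.imwrite(f"pics/{name}.png",c[:,:,::-1])
E
python3 - <<'E'
from h import *
for n in ["scene","side"]:
    im=viewer.grab_frame(n); np.save(f"{n}.npy",im)
    for l in ["probe_handle","stand","socket_rim","manifold","gauge_mid"]:
        try:
            for r in viewer.cut_out(l,n):
                m=r['mask']; ys,xs=np.nonzero(m)
                print(n,l,round(r['p'],2),r['extent'],xs.mean().round(1),ys.mean().round(1),m.sum())
        except Exception as e: print(n,l,repr(e))
a=np.load('scene.npy');crop(a,'s_stand',340,120,110,120,5);crop(a,'s_sock',150,170,110,70,7)
a=np.load('side.npy');crop(a,'d_stand',230,190,110,170,4) if 0 else crop(a,'d_stand',235,215,100,145,4);crop(a,'d_sock',390,170,100,80,7)
print(status.sense()['clock'])
E
```

```text
scene probe_handle 0.93 [348.3, 161.6, 11.0, 73.3] 353.2 189.8 605
scene probe_handle 0.64 [394.3, 134.6, 19.4, 74.3] 404.8 162.1 635
scene probe_handle 0.63 [241.8, 294.5, 23.1, 18.8] 254.8 303.1 225
scene stand 0.87 [374.9, 155.9, 63.4, 79.1] 408.7 201.5 2648
scene stand 0.67 [445.7, 207.6, 106.3, 111.9] 498.2 268.9 6957
scene socket_rim 0.91 [161.0, 186.3, 90.9, 46.4] 203.2 210.9 3480
scene socket_rim 0.72 [394.5, 133.4, 21.5, 75.4] 404.7 162.7 647
scene manifold 0.91 [157.5, 189.3, 97.0, 48.1] 203.5 210.9 3514
scene gauge_mid 0.63 [297.4, 173.8, 35.3, 27.3] 312.2 189.3 346
side probe_handle 0.83 [312.6, 200.8, 19.7, 84.9] 320.5 233.4 831
side probe_handle 0.6 [283.2, 229.3, 19.9, 92.4] 292.3 264.6 990
side stand 0.73 [102.4, 223.6, 109.3, 121.3] 153.2 288.9 7025
side stand 0.62 [246.9, 265.3, 79.7, 96.0] 280.6 317.3 4083
side stand 0.21 [373.0, 273.1, 32.9, 45.0] 389.8 296.1 1028
side socket_rim 0.59 [400.5, 186.4, 80.3, 64.9] 438.9 216.8 3213
side manifold 0.57 [399.9, 185.8, 79.4, 64.7] 438.4 216.9 3162
side gauge_mid 0.78 [374.9, 272.2, 27.8, 47.2] 389.1 295.7 1027
0.75
```

View pics/s_stand.png

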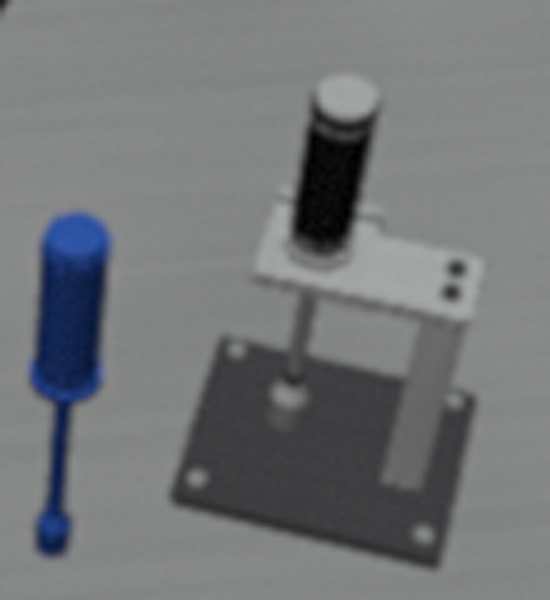

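View pics/d_stand.png

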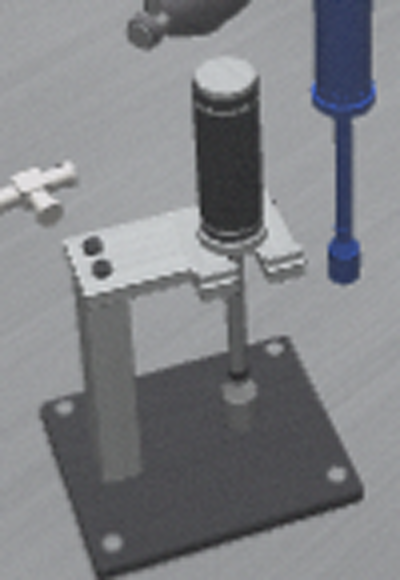

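View pics/s_sock.png

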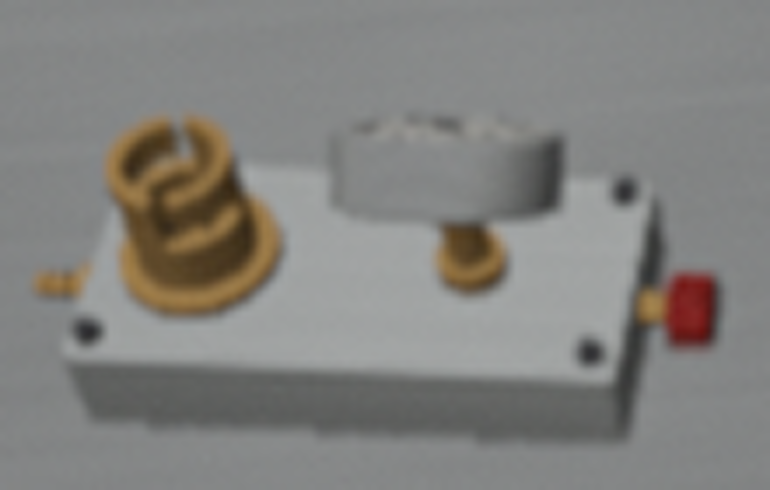

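View pics/d_sock.png

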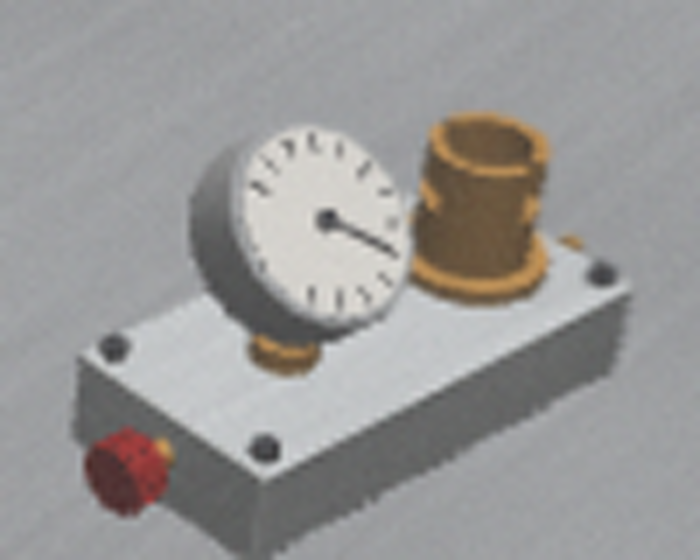

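Run:
```python
from h import *
from scipy.optimize import least_squares
cs,cd=viewer.camera_params('scene'),viewer.camera_params('side')
S=lambda p,x0,y0,s:((np.array(p)+.5)/s-.5+np.array([x0,y0]))
loc=np.array([[-50,-40],[-50,80],[50,80],[50,-40]])
s4=S([[222,338],[475,398],[440,557],[172,493]],340,120,5)
d4=S([[360,492],[100,567],[42,412],[277,335]],235,215,4)
def corners(p):
    c,s=np.cos(p[2]),np.sin(p[2]);return np.c_[p[0]+loc@[c,-s],p[1]+loc@[s,c],np.full(4,10)]
for nm,L in(("scene",[(s4,cs)]),("side",[(d4,cd)]),("both",[(s4,cs),(d4,cd)])):
    f=lambda p:np.concatenate([(proj(corners(p),c)-o).ravel() for o,c in L])
    r=least_squares(f,[570,150,0]);print(nm,r.x,np.abs(r.fun).max())
a,b=S([347,98],340,120,5),S([226,76],235,215,4)
print("cap",tri([(a,cs),(b,cd)]),atz(a,210,cs),atz(b,210,cd))
a,b=S([170,170],150,170,7),S([490,143],390,170,7)
print("rim",tri([(a,cs),(b,cd)]),atz(a,82,cs),atz(b,82,cd))
# manifold top corners scene
m=S([[70,352],[247,165],[655,185],[620,378]],150,170,7); print(atz(m,36,cs))
m=S([[630,290],[265,475],[80,355]],390,170,7); print(atz(m,36,cd))
# gauge
print("gauge",atz([[390,295]],26,cd))
print("blue base",atz([[350.5,229]],0,cs),atz([[320.7,283]],0,cd), "top", atz([[355,165.5]],192,cs),atz([[320.5,203]],192,cd))
```

```text
scene [ 5.32690912e+02  1.84521118e+02 -4.26078225e-01] 1.1028525111968293
side [ 5.29679677e+02  1.86088525e+02 -4.09062427e-01] 2.24873460205788
both [ 5.30752067e+02  1.85419506e+02 -4.15576271e-01] 2.2653864985628047
cap (array([530.58924496, 184.61049656, 208.0014165 ]), [np.float64(0.9530897319014795), np.float64(0.953089731901542)]) [[533.4386609  184.51238571 210.        ]] [[528.35897242 185.34356364 210.        ]]
rim (array([ 501.91472262, -292.33107051,   79.55230381]), [np.float64(1.332110831852904), np.float64(1.3321108318529888)]) [[ 505.53372839 -290.42905606   82.        ]] [[ 500.15544859 -290.81680099   82.        ]]
[[ 534.27533067 -328.69511919   36.        ]
 [ 463.72024606 -280.8785142    36.        ]
 [ 486.92764076 -151.89986353   36.        ]
 [ 563.02339664 -162.7999455    36.        ]]
[[ 454.85698778 -313.16844856   36.        ]
 [ 483.52298049 -152.20378419   36.        ]
 [ 559.34954889 -162.62401432   36.        ]]
gauge [[441.70845384  27.02345372  26.        ]]
blue base [[576.98683834  75.26282119   0.        ]] [[574.19085467  73.8664853    0.        ]] top [[573.88443122  74.75697428 192.        ]] [[572.87628168  74.97685788 192.        ]]
```

Candidates for the camera: the black-handled pen in the small fork at scene (407,152) and side (292,255), and a blue pen standing free at scene (354,190) and side (320,235). Stands: small one at scene (409,200), large one at scene (498,268). I pick the black pen in the small stand; the close crops confirm black handle, white cap and steel head. Now moving above it with the jaws along the slot.

Call:
send_rows(
  plan=[
    [[-0.01,-0.02,-0.01],[0,0,0.05],1],
    [[-0.025,-0.05,-0.025],[0,0,0.13],1],
    [[-0.04,-0.08,-0.04],[0,0,0.21],1],
    [[-0.055,-0.11,-0.047],[0,0,0.29],1],
    [[-0.07,-0.135,-0.047],[0,0,0.36],1],
  ],
)

```text
clock: 1.17
eef_pos: [555.1, 136.8, 302.4]
tcp_rot: [-3.139, -0.003, -0.364]
contact_force: [0.5, 0.4, -0.3]
opening: 1.0
```

```bash
cat >> h.py <<'E'
def togo(xyz,yaw,s=None):
    s=s or status.sense()
    M=R.from_euler('xyz',s['tcp_rot'])
    T=R.from_euler('xyz',[np.pi,0,yaw])
    return M.inv().apply(np.array(xyz)-s['eef_pos'])/1000,(M.inv()*T).as_rotvec()
def st():
    s=status.sense();print("t",round(s['clock'],2),"pos",s['eef_pos'].round(1),"rot",s['tcp_rot'].round(4),"F",s['contact_force'].round(1),"open",round(s['opening'],3));return s
E
python3 - <<'E'
from h import *
st();print(togo([531,185,300],-0.415))
E
```

```text
t 1.17 pos [555.1 136.8 302.4] rot [-3.1393e+00 -2.7000e-03 -3.6420e-01] F [ 0.5  0.4 -0.3] open 1.0
(array([-0.03972684, -0.03644151,  0.00241115]), array([-0.00234962, -0.00259867,  0.05077503]))
```

Call:
send_rows(
  plan=[
    [[-0.012,-0.012,0],[0,0,0.02],1],
    [[-0.028,-0.025,0.001],[-0.001,-0.001,0.04],1],
    [[-0.04,-0.0365,0.002],[-0.002,-0.002,0.051],1],
    [[-0.04,-0.0365,0.002],[-0.002,-0.002,0.051],1],
    [[-0.04,-0.0365,0.002],[-0.002,-0.002,0.051],1],
  ],
)

```text
clock: 1.58
eef_pos: [530.5, 185.6, 300.5]
tcp_rot: [-3.141, -0.001, -0.413]
contact_force: [-0.4, -0.6, -0.4]
opening: 1.001
```

Run:
```python
from h import *
st();cp=viewer.camera_params('wrist');print(cp)
im=viewer.grab_frame('wrist');np.save('w1.npy',im);cv2.imwrite('pics/w1.png',im[:,:,::-1])
for l in ['probe_handle','stand']:
  for r in viewer.cut_out(l,'wrist'): print(l,r['p'],r['extent'])
print(proj([[531,185,210],[531,185,128],[531,185,18]],cp))
```

```text
t 1.58 pos [530.5 185.6 300.5] rot [-3.1414e+00 -8.0000e-04 -4.1320e-01] F [-0.4 -0.6 -0.4] open 1.001
{'intrinsics': array([[288.51411092,   0.        , 320.66218899],
       [  0.        , 288.51411092, 196.90078812],
       [  0.        ,   0.        ,   1.        ]]), 'dist_coeffs': array([-0.00421443,  0.        ,  0.        ,  0.        ,  0.        ]), 'xyz': array([560.98677867, 255.73303553, 421.1110547 ]), 'orientation': array([ 2.83890289e+00, -1.54026515e-03, -4.12479113e-01])}
probe_handle 0.81 [308.7, 171.1, 27.2, 52.8]
probe_handle 0.75 [373.0, 209.5, 39.3, 89.5]
stand 0.82 [372.8, 0.0, 116.4, 64.2]
stand 0.55 [285.4, 106.3, 75.0, 97.7]
[[321.38037873 210.27016491]
 [321.07427421 183.51439491]
 [320.84823146 163.75890675]]
```

View pics/w1.png

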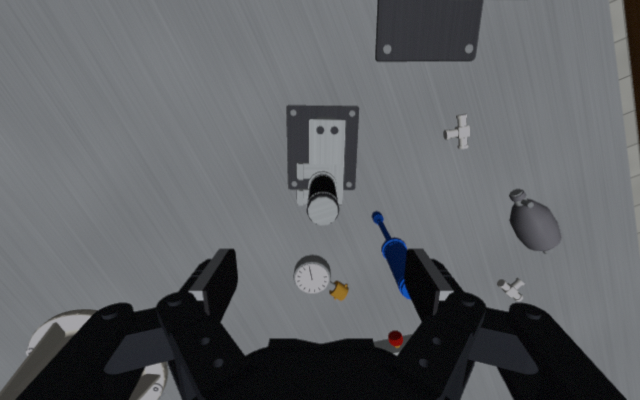

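Run:
```python
from h import *
im=np.load('w1.npy');crop(im,'w1c',275,95,100,140,5)
```

```text
(no output)
```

View pics/w1c.png

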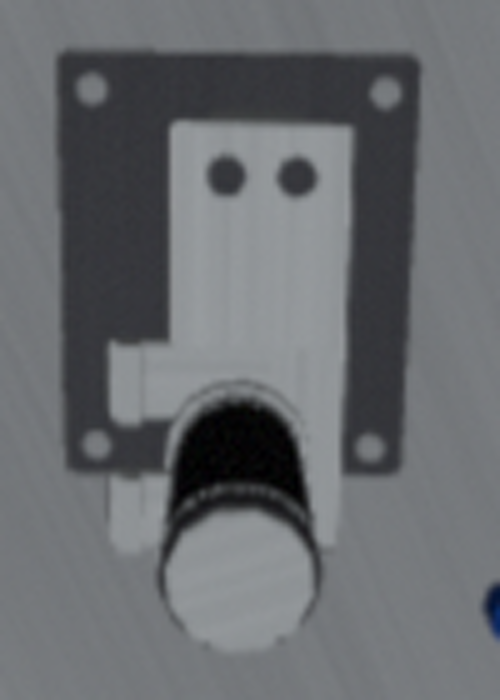

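Run:
```python
from h import *
from scipy.optimize import least_squares
# pose at time of picture: same target held
cp=viewer.camera_params('wrist')
S=lambda p,x0,y0,s:((np.array(p)+.5)/s-.5+np.array([x0,y0]))
loc=np.array([[-50,-40],[-50,80],[50,80],[50,-40]])
w4=S([[70,472],[60,55],[418,58],[402,472]],275,95,5)
def corners(p):
    c,s=np.cos(p[2]),np.sin(p[2]);return np.c_[p[0]+loc@[c,-s],p[1]+loc@[s,c],np.full(4,10)]
r=least_squares(lambda p:(proj(corners(p),cp)-w4).ravel(),[570,150,0]);print(r.x,r.fun.round(2))
cap=atz(S([[241,579]],275,95,5),210,cp);print('cap',cap)
p=atz(S([[109,422],[109,475]],275,95,5),132,cp);print(p)
for yaw in (-.405,-.413,-.42):
    u=np.array([np.cos(yaw),np.sin(yaw)]);v=np.array([-u[1],u[0]])
    print(yaw,'slot mid rel cap (x,y local)',[(q[:2]-cap[0,:2])@np.c_[u,v] for q in p])
e=atz(S([[170,122],[352,126]],275,95,5),128,cp);print('plate end yaw',np.arctan2(*(e[1]-e[0])[[1,0]]))
e=atz(S([[109,342],[109,552]],275,95,5),132,cp);print('tip edge yaw',np.arctan2(*(e[0]-e[1])[[1,0]])-np.pi/2)
st()
```

```text
[ 5.32796334e+02  1.82321888e+02 -4.20114474e-01] [-0.53  0.88 -1.02 -0.73  1.   -0.91  0.56  1.2 ]
cap [[532.5870845  183.31018449 210.        ]]
[[510.71606293 199.4451704  132.        ]
 [505.88538046 189.1778313  132.        ]]
-0.405 slot mid rel cap (x,y local) [array([-26.45919551,   6.21211142]), array([-26.85356312,  -5.12800408])]
-0.413 slot mid rel cap (x,y local) [array([-26.50804518,   6.00024133]), array([-26.81168022,  -5.3426662 ])]
-0.42 slot mid rel cap (x,y local) [array([-26.54939708,   5.81453953]), array([-26.77362498,  -5.53021553])]
plate end yaw -0.4359910237013953
tip edge yaw -0.43976212993116537
t 1.73 pos [531.2 184.5 300.4] rot [-3.1414e+00 -9.0000e-04 -4.1550e-01] F [ 0.3 -1.2 -0.6] open 1.005
```

Wrist view: cap at about (323,211), plate edges parallel to the picture's axes, slot tips at (297,179) and (297,190). The slot centre line lines up with the cap to under 1 mm, and the yaw is about -0.425. Descending.

Run:
```python
from h import *
print(togo([532.1,183.6,177],-0.425))
```

```text
(array([0.00110801, 0.00045886, 0.12343951]), array([-0.00023032, -0.00091272,  0.00951568]))
```

Call:
send_rows(
  plan=[
    [[0.0012,0.0005,0.015],[0,0,0.005],1],
    [[0.0012,0.0005,0.035],[0,-0.001,0.0095],1],
    [[0.0012,0.0005,0.055],[0,-0.001,0.0095],1],
    [[0.0012,0.0005,0.065],[0,-0.001,0.0095],1],
    [[0.0012,0.0005,0.07],[0,-0.001,0.0095],1],
  ],
)

```text
clock: 2.15
eef_pos: [531.7, 182.6, 228.8]
tcp_rot: [3.14, 0.002, -0.426]
contact_force: [-0.9, 0.3, 0.6]
opening: 0.998
```

Run:
```python
from h import *
st();cp=viewer.camera_params('wrist')
im=viewer.grab_frame('wrist');np.save('w2.npy',im);crop(im,'w2',200,100,240,300,2.0)
print(togo([532.1,183.6,177],-0.425), proj([[532.1,183.6,210]],cp))
```

```text
t 2.15 pos [531.7 182.6 228.8] rot [ 3.140e+00  1.900e-03 -4.259e-01] F [-0.9  0.3  0.6] open 0.998
(array([ 0.00011328, -0.00104875,  0.0517955 ]), array([ 0.00156006,  0.00186079, -0.00072148])) [[320.68347107 253.05037527]]
```

View pics/w2.png

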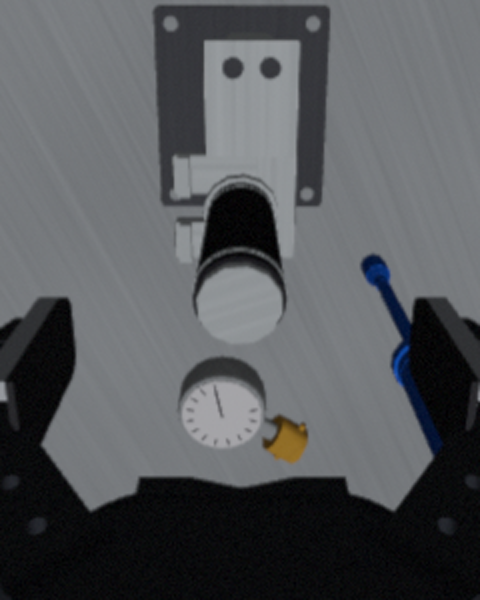

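Call:
send_rows(
  plan=[
    [[0,-0.0015,0.012],[0.001,0.001,0],1],
    [[0,-0.0017,0.028],[0.0015,0.0015,0],1],
    [[0,-0.0017,0.043],[0.0015,0.0015,0],1],
    [[0,-0.0017,0.052],[0.0015,0.0015,0],1],
    [[0,-0.0017,0.052],[0.0015,0.0015,0],1],
  ],
)

```text
clock: 2.62
eef_pos: [531.8, 183.9, 175.8]
tcp_rot: [3.14, 0.002, -0.426]
contact_force: [-1.0, -0.4, -0.2]
opening: 1.0
```

Run:
```python
from h import *
st();cp=viewer.camera_params('wrist')
im=viewer.grab_frame('wrist');np.save('w3.npy',im);crop(im,'w3',200,100,240,300,2.0)
im=viewer.grab_frame('side');np.save('d3.npy',im);crop(im,'d3',200,150,180,200,3)
print(togo([532.1,184.3,177],-0.425), proj([[532.1,184.3,210]],cp))
```

```text
t 2.62 pos [531.8 183.9 175.8] rot [ 3.1402e+00  1.7000e-03 -4.2590e-01] F [-1.  -0.4 -0.2] open 1.0
(array([-0.0006086 ,  0.00025153,  0.0004904 ]), array([-3.42579817e-04, -6.38807535e-05, -8.21555767e-04])) [[320.87312637 325.1441169 ]]
```

View pics/w3.png

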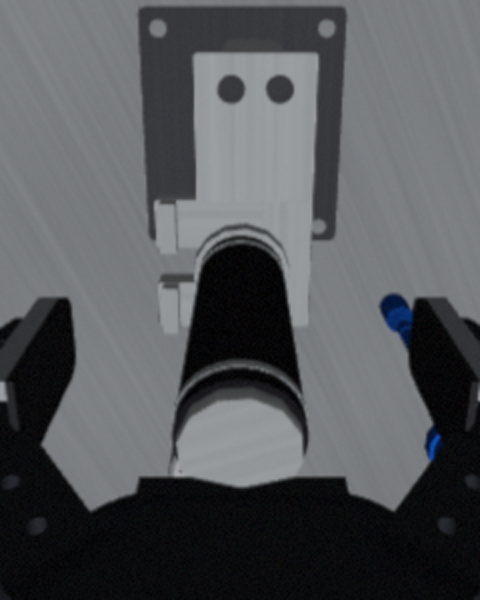

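View pics/d3.png

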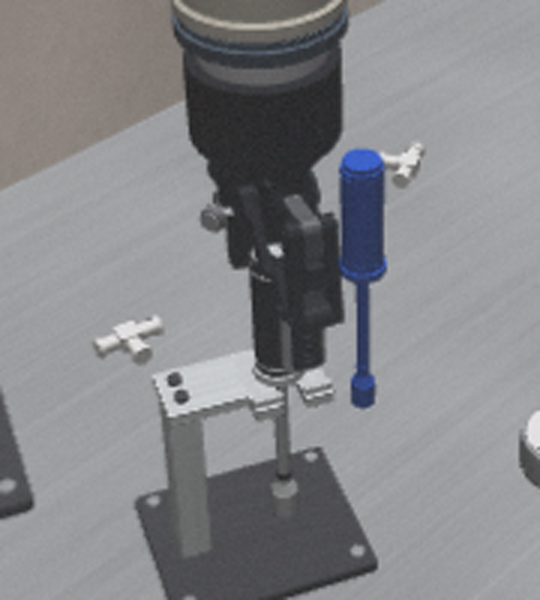

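Call:
send_rows(
  plan=[
    [[0,0,0],[0,0,0],0.2],
    [[0,0,0],[0,0,0],-0.3],
    [[0,0,0],[0,0,0],-1],
    [[0,0,0],[0,0,0],-1],
    [[0,0,0],[0,0,0],-1],
  ],
  squeeze=40,
)

```text
clock: 3.13
eef_pos: [532.8, 184.3, 177.8]
tcp_rot: [-3.141, -0.0, -0.426]
contact_force: [1.2, -1.1, 3.6]
opening: 0.3
```

Call:
send_rows(
  plan=[
    [[0,0,0],[0,0,0],-1],
    [[0,0,0],[0,0,0],-1],
    [[0,0,0],[0,0,0],-1],
    [[0,0,0],[0,0,0],-1],
    [[0,0,0],[0,0,0],-1],
  ],
)

```text
clock: 3.55
eef_pos: [532.8, 184.4, 177.9]
tcp_rot: [-3.141, -0.0, -0.426]
contact_force: [-0.5, -0.7, 0.9]
opening: 0.293
```

Run:
```python
from h import *
st()
im=viewer.grab_frame('wrist');np.save('w4.npy',im);crop(im,'w4',200,100,240,300,2.0)
im=viewer.grab_frame('side');np.save('d4.npy',im);crop(im,'d4',200,150,180,200,3)
```

```text
t 3.55 pos [532.8 184.4 177.9] rot [-3.141e+00 -2.000e-04 -4.258e-01] F [-0.5 -0.7  0.9] open 0.293
```

View pics/w4.png

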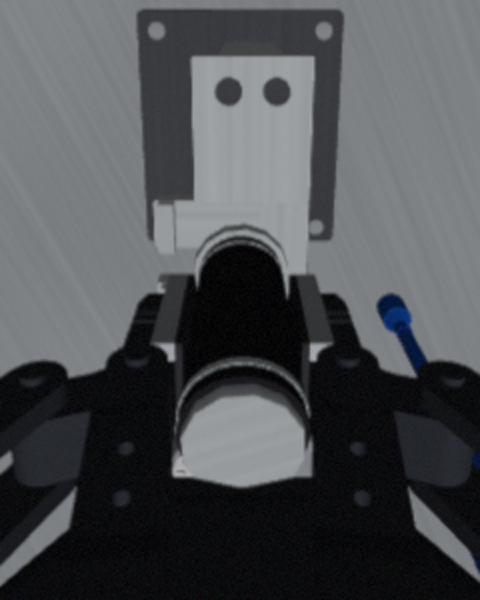

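View pics/d4.png

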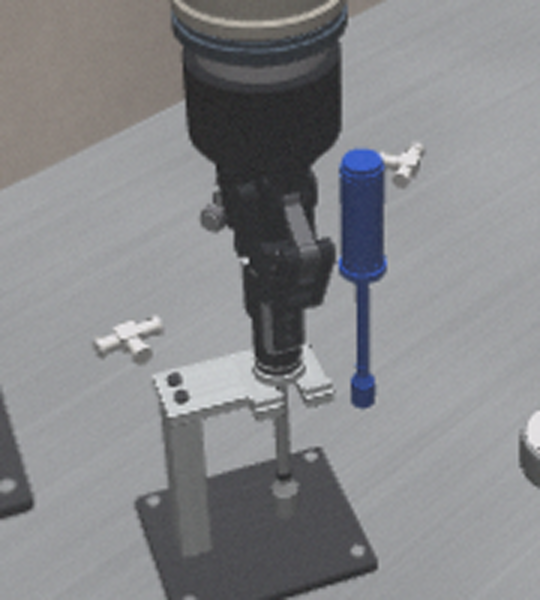

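Gripped: opening 0.29 × 85 ≈ 25 mm, which matches the 26 mm handle. Lifting 14 mm straight up.

Call:
send_rows(
  plan=[
    [[0,0,-0.004],[0,0,0],-1],
    [[0,0,-0.008],[0,0,0],-1],
    [[0,0,-0.012],[0,0,0],-1],
    [[0,0,-0.014],[0,0,0],-1],
    [[0,0,-0.014],[0,0,0],-1],
  ],
  squeeze=60,
)

```text
clock: 4.07
eef_pos: [533.1, 184.5, 192.6]
tcp_rot: [-3.14, -0.001, -0.426]
contact_force: [-0.4, 0.3, -1.6]
opening: 0.288
```

Run:
```python
from h import *
st()
im=viewer.grab_frame('wrist');np.save('w5.npy',im);crop(im,'w5',250,150,140,110,5)
im=viewer.grab_frame('side');np.save('d5.npy',im);crop(im,'d5',240,230,100,110,5)
```

```text
t 4.07 pos [533.1 184.5 192.6] rot [-3.1402e+00 -1.0000e-03 -4.2590e-01] F [-0.4  0.3 -1.6] open 0.288
```

View pics/d5.png

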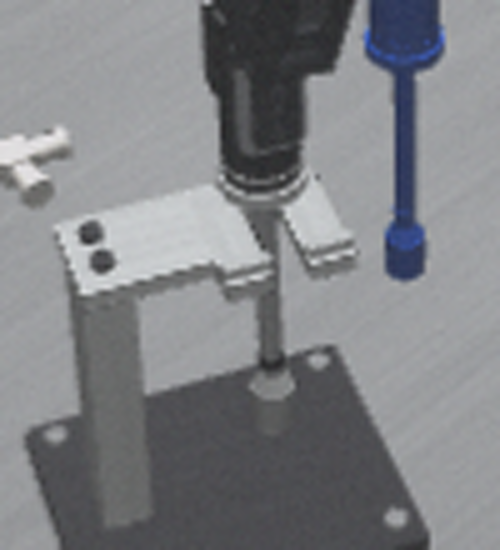

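View pics/w5.png

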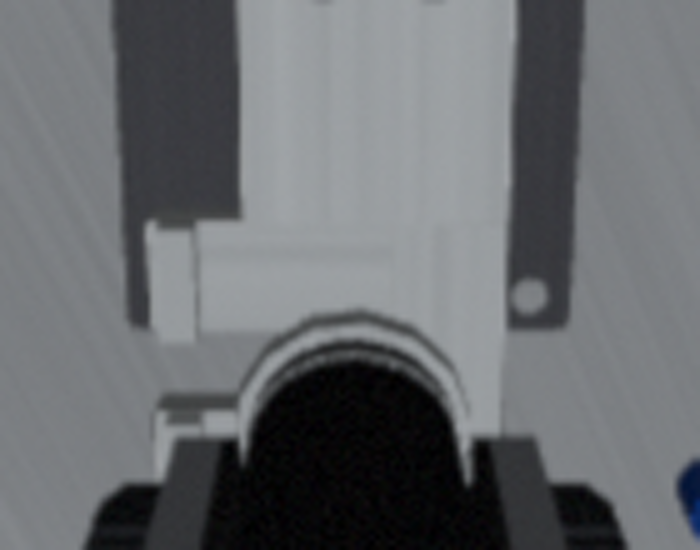

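Call:
send_rows(
  plan=[
    [[-0.006,0,0],[0,0,0],-1],
    [[-0.014,0,0],[0,0,0],-1],
    [[-0.024,0,0],[0,0,0],-1],
    [[-0.034,0,0],[0,0,0],-1],
    [[-0.044,0,0],[0,0,0],-1],
  ],
)

```text
clock: 4.58
eef_pos: [491.4, 203.0, 191.9]
tcp_rot: [-3.141, 0.0, -0.426]
contact_force: [-0.0, -0.4, -1.2]
opening: 0.289
```

Call:
send_rows(
  plan=[
    [[-0.01,0,0],[0,0,0],-1],
    [[-0.02,0,0],[0,0,0],-1],
    [[-0.03,0,0],[0,0,0],-1],
    [[-0.036,0,0],[0,0,0],-1],
    [[-0.036,0,0],[0,0,0],-1],
  ],
)

```text
clock: 5.0
eef_pos: [457.2, 218.3, 191.9]
tcp_rot: [-3.141, 0.0, -0.425]
contact_force: [-0.2, -0.1, -0.1]
opening: 0.289
```

Run:
```python
from h import *
st()
im=viewer.grab_frame('side');np.save('d6.npy',im);crop(im,'d6',240,180,140,150,4)
im=viewer.grab_frame('scene');crop(im,'s6',340,90,110,140,4)
```

```text
t 5.0 pos [457.2 218.3 191.9] rot [-3.1413e+00  4.0000e-04 -4.2470e-01] F [-0.2 -0.1 -0.1] open 0.289
```

View pics/d6.png

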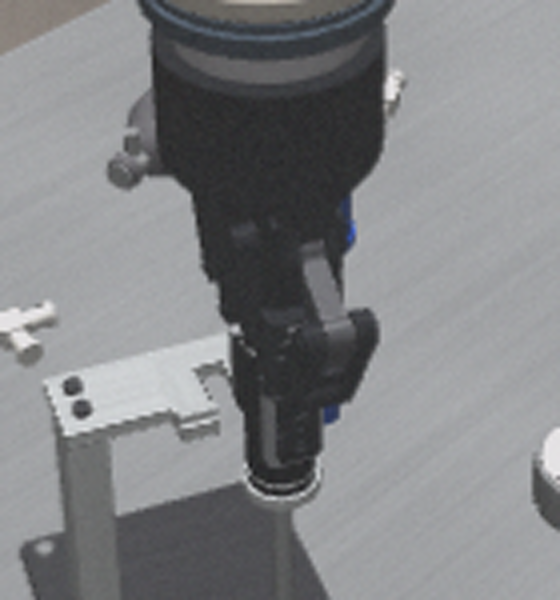

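View pics/s6.png

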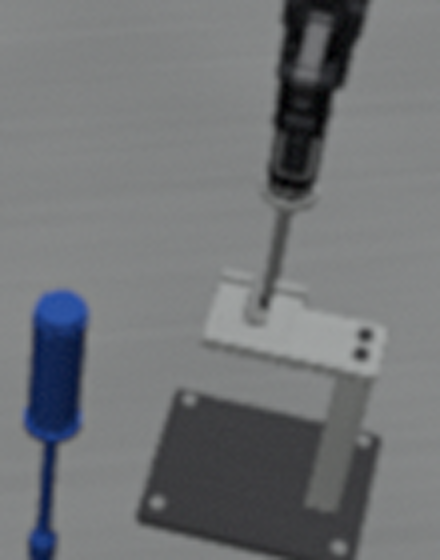

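Call:
send_rows(
  plan=[
    [[0,0,-0.012],[0,0,0],-1],
    [[0,0,-0.037],[0,0,0],-1],
    [[0,0,-0.067],[0,0,0],-1],
    [[0,0,-0.097],[0,0,0],-1],
    [[0,0,-0.118],[0,0,0],-1],
  ],
)

```text
clock: 5.52
eef_pos: [459.7, 218.0, 312.8]
tcp_rot: [-3.139, -0.002, -0.426]
contact_force: [1.0, 0.0, -1.3]
opening: 0.283
```

Run:
```python
from h import *
s=st();print(togo([502.5,-290.5,312],-0.17));print(togo([480,80,312],-0.3));
```

```text
t 5.52 pos [459.7 218.  312.8] rot [-3.1388e+00 -2.3000e-03 -4.2550e-01] F [ 1.   0.  -1.3] open 0.283
(array([2.48923749e-01, 4.45517557e-01, 1.05800189e-04]), array([-0.0024453 , -0.00267268, -0.25550713]))
(array([0.0754934 , 0.11734357, 0.00060642]), array([-0.00260835, -0.00250303, -0.12550727]))
```

Call:
send_rows(
  plan=[
    [[0.008,0.014,0],[0,0,-0.01],-1],
    [[0.022,0.039,0],[0,0,-0.025],-1],
    [[0.038,0.068,0],[-0.001,-0.001,-0.04],-1],
    [[0.055,0.098,0],[-0.002,-0.002,-0.055],-1],
    [[0.07,0.125,0],[-0.002,-0.002,-0.07],-1],
  ],
)

```text
clock: 5.93
eef_pos: [472.2, 73.4, 312.8]
tcp_rot: [-3.141, -0.001, -0.355]
contact_force: [1.2, 0.6, -1.2]
opening: 0.292
```

Run:
```python
from h import *
s=st();print(togo([502.5,-290.5,312],-0.17))
```

```text
t 5.93 pos [472.2  73.4 312.8] rot [-3.1411e+00 -1.2000e-03 -3.5460e-01] F [ 1.2  0.6 -1.2] open 0.292
(array([0.15477116, 0.33072539, 0.0007795 ]), array([-0.0004237 , -0.00121694, -0.18460896]))
```

Call:
send_rows(
  plan=[
    [[0.01,0.022,0],[0,0,-0.015],-1],
    [[0.025,0.053,0],[0,0,-0.03],-1],
    [[0.04,0.086,0],[0,-0.001,-0.05],-1],
    [[0.055,0.118,0.001],[0,-0.001,-0.07],-1],
    [[0.068,0.145,0.001],[0,-0.001,-0.085],-1],
  ],
)

```text
clock: 6.35
eef_pos: [485.8, -88.9, 311.9]
tcp_rot: [-3.142, -0.001, -0.269]
contact_force: [-0.3, -0.4, -1.2]
opening: 0.29
```

Run:
```python
from h import *
s=st();print(togo([502.5,-290.5,312],-0.17))
```

```text
t 6.35 pos [485.8 -88.9 311.9] rot [-3.1415e+00 -9.0000e-04 -2.6940e-01] F [-0.3 -0.4 -1.2] open 0.29
(array([ 6.98091002e-02,  1.89900173e-01, -7.84899566e-05]), array([-2.19160973e-07, -8.64563818e-04, -9.94136310e-02]))
```

Call:
send_rows(
  plan=[
    [[0.006,0.018,0],[0,0,-0.01],-1],
    [[0.016,0.043,0],[0,0,-0.025],-1],
    [[0.027,0.074,0],[0,-0.001,-0.04],-1],
    [[0.038,0.105,0],[0,-0.001,-0.06],-1],
    [[0.047,0.127,0],[0,-0.001,-0.075],-1],
  ],
)

```text
clock: 6.77
eef_pos: [497.3, -226.9, 312.0]
tcp_rot: [3.141, -0.0, -0.195]
contact_force: [0.2, -0.2, -0.9]
opening: 0.287
```

Run:
```python
from h import *
s=st();print(togo([502.5,-290.5,312],-0.17))
```

```text
t 6.77 pos [ 497.3 -226.9  312. ] rot [ 3.1407e+00 -4.0000e-04 -1.9450e-01] F [ 0.2 -0.2 -0.9] open 0.287
(array([1.73796107e-02, 6.14121326e-02, 3.99284105e-05]), array([ 0.00094107, -0.00042908, -0.02452362]))
```

Call:
send_rows(
  plan=[
    [[0.005,0.018,0],[0,0,-0.008],-1],
    [[0.011,0.038,0],[0,0,-0.016],-1],
    [[0.0155,0.055,0],[0.001,0,-0.0245],-1],
    [[0.0174,0.0615,0],[0.001,0,-0.0245],-1],
    [[0.0174,0.0615,0],[0.001,0,-0.0245],-1],
  ],
)

```text
clock: 7.18
eef_pos: [502.5, -292.2, 311.7]
tcp_rot: [3.141, -0.0, -0.172]
contact_force: [-1.1, 0.7, -1.1]
opening: 0.292
```

Run:
```python
from h import *
s=st();print(togo([502.5,-290.5,312],-0.17))
for n in ['scene','side','wrist']:
    im=viewer.grab_frame(n);np.save(n+'7.npy',im)
    cv2.imwrite(f'pics/{n}7.png',im[:,:,::-1])
crop(np.load('scene7.npy'),'sc7',130,100,130,140,4)
crop(np.load('side7.npy'),'sd7',390,80,120,160,4)
```

```text
t 7.18 pos [ 502.5 -292.2  311.7] rot [ 3.1414e+00 -2.0000e-04 -1.7230e-01] F [-1.1  0.7 -1.1] open 0.292
(array([-0.00025199, -0.0016601 , -0.0002925 ]), array([ 0.00016094, -0.00021562, -0.00226234]))
```

View pics/sc7.png

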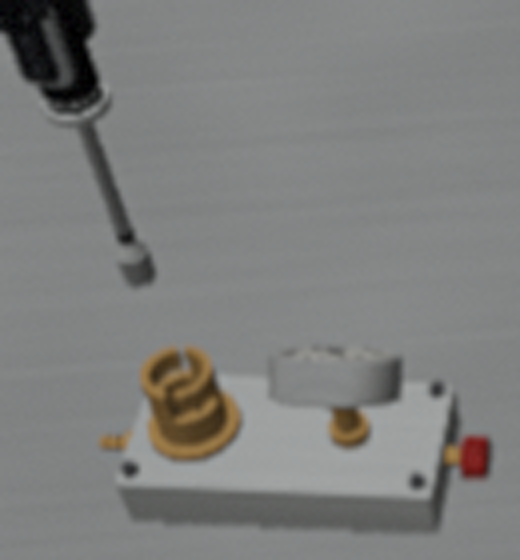

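View pics/sd7.png

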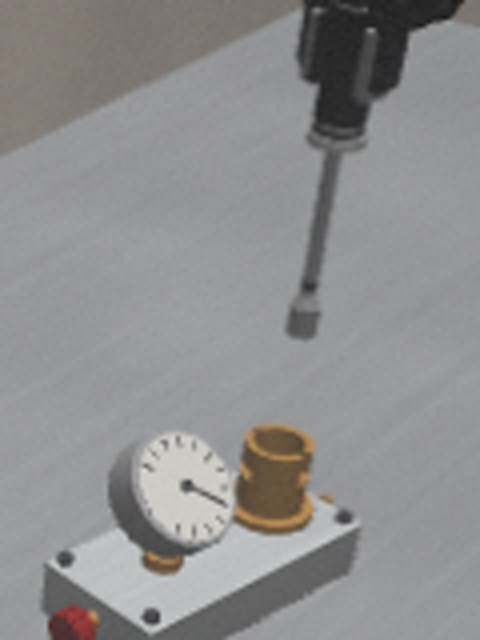

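View pics/wrist7.png

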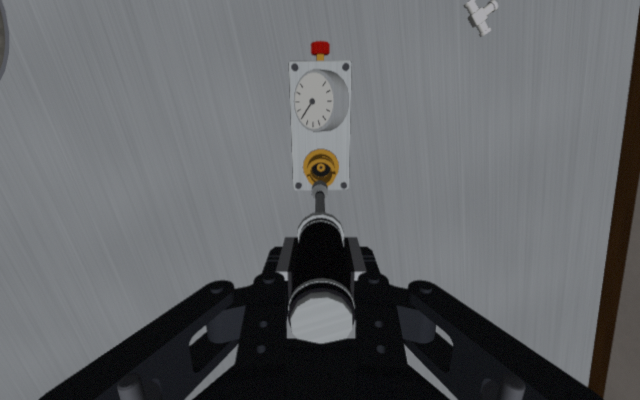

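Run:
```python
from h import *
cs,cd=viewer.camera_params('scene'),viewer.camera_params('side')
S=lambda p,x0,y0,s:((np.array(p)+.5)/s-.5+np.array([x0,y0]))
for n,a,b in [('shoulder',[77,103],[337,139]),('ring',[126,238],[309,287]),('lens',[140,279],[302,332]),('rim',[179,373],[278,442])]:
    print(n,tri([(S(a,130,100,4),cs),(S(b,390,80,4),cd)]))
crop(np.load('scene7.npy'),'sc7b',140,110,60,70,8)
crop(np.load('side7.npy'),'sd7b',440,100,60,70,8)
crop(np.load('wrist7.npy'),'w7b',285,135,70,90,8)
```

```text
shoulder (array([ 500.35325771, -292.39921863,  262.41002628]), [np.float64(0.6083842014563563), np.float64(0.6083842014562639)])
ring (array([ 500.54097698, -292.34501995,  178.16138822]), [np.float64(0.29507915849388305), np.float64(0.29507915849391425)])
lens (array([ 500.44224372, -293.01949611,  150.34455709]), [np.float64(0.24391790870096908), np.float64(0.24391790870092775)])
rim (array([ 501.34399227, -290.38619884,   80.9475747 ]), [np.float64(0.5418437673281), np.float64(0.5418437673281222)])
```

View pics/sc7b.png

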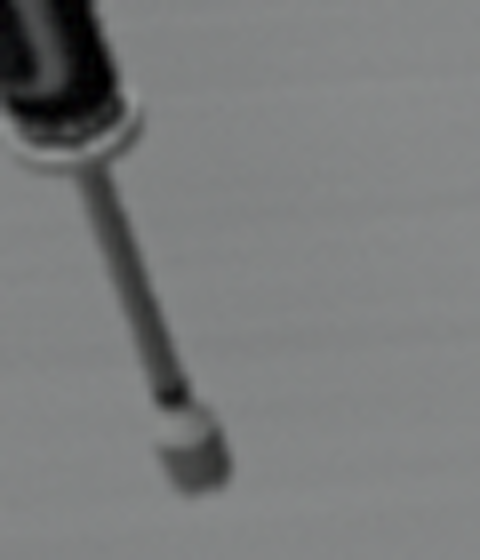

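View pics/sd7b.png

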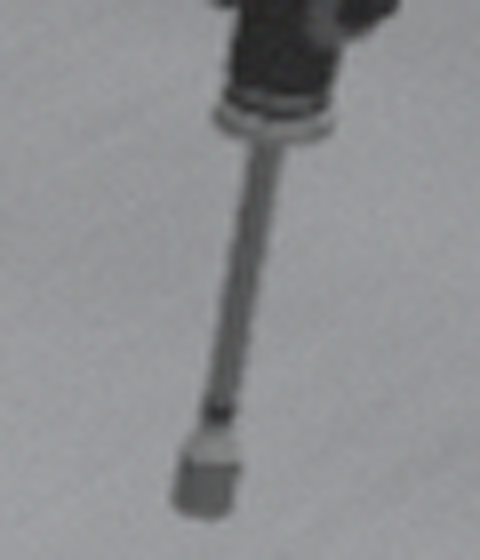

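View pics/w7b.png

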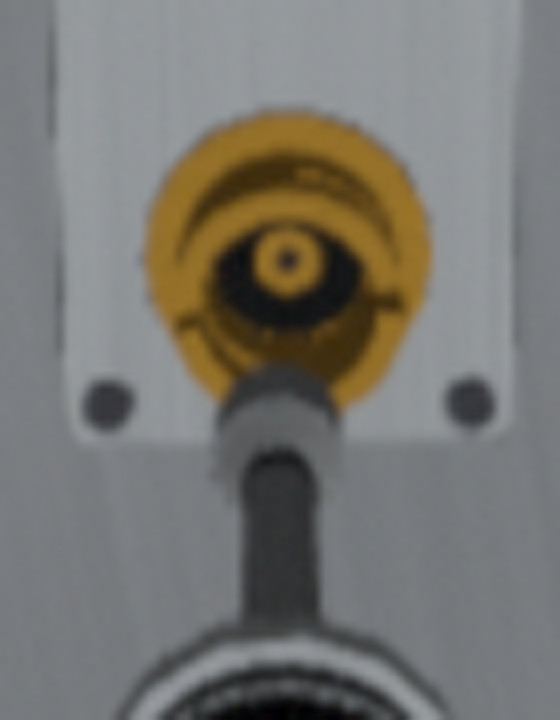

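Call:
send_rows(
  plan=[
    [[0.0008,-0.0023,0.008],[0,0,0],-1],
    [[0.0008,-0.0023,0.02],[0,0,0],-1],
    [[0.0008,-0.0023,0.034],[0,0,0],-1],
    [[0.0008,-0.0023,0.045],[0,0,0],-1],
    [[0.0008,-0.0023,0.05],[0,0,0],-1],
  ],
)

```text
clock: 7.75
eef_pos: [502.6, -286.5, 259.3]
tcp_rot: [-3.14, 0.003, -0.169]
contact_force: [-0.4, -0.2, -1.1]
opening: 0.29
```

Call:
send_rows(
  plan=[
    [[0,0,0],[0,0,0],-1],
    [[0,0,0],[0,0,0],-1],
    [[0,0,0],[0,0,0],-1],
    [[0,0,0],[0,0,0],-1],
    [[0,0,0],[0,0,0],-1],
  ],
)

```text
clock: 8.17
eef_pos: [503.0, -286.7, 260.0]
tcp_rot: [-3.14, 0.002, -0.17]
contact_force: [-1.1, -0.1, -1.9]
opening: 0.29
```

Run:
```python
from h import *
import pickle
s=st();C={}
for n in ['scene','side','wrist']:
    C[n]=viewer.camera_params(n)
    im=viewer.grab_frame(n);np.save(n+'8.npy',im)
pickle.dump(C,open('C8.pkl','wb'));st()
crop(np.load('scene8.npy'),'sc8',140,135,70,90,8 if 0 else 6)
crop(np.load('side8.npy'),'sd8',435,130,70,90,6)
crop(np.load('wrist8.npy'),'w8',275,155,90,90,6)
```

```text
t 8.17 pos [ 503.  -286.7  260. ] rot [-3.1402e+00  2.0000e-03 -1.6960e-01] F [-1.1 -0.1 -1.9] open 0.29
t 8.32 pos [ 502.8 -286.6  259.7] rot [-3.140e+00  2.400e-03 -1.695e-01] F [ 0.2 -0.5 -1.4] open 0.292
```

View pics/sc8.png

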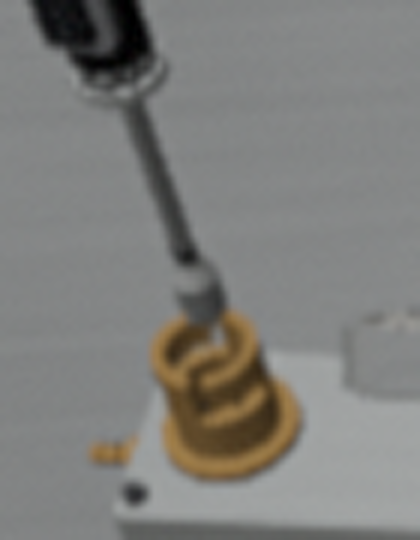

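View pics/sd8.png

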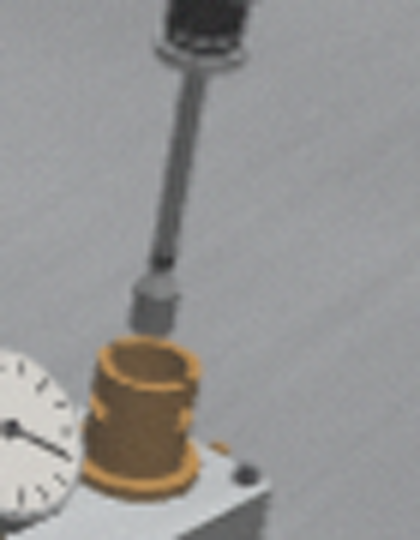

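View pics/w8.png

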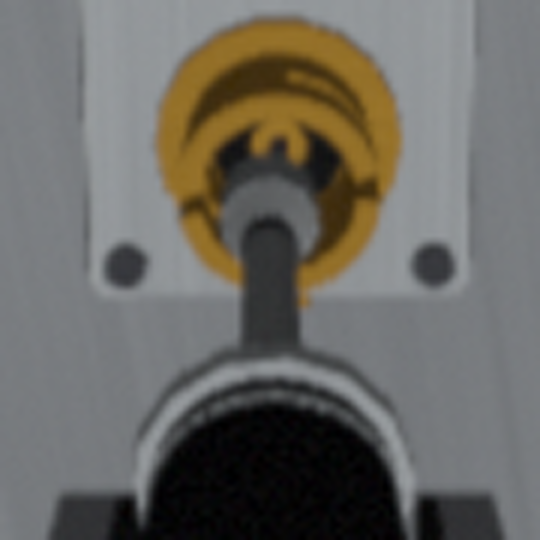

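```bash
cat >> h.py <<'E'
def circ(c,r,axis=(0,0,1),n=48):
    a=np.array(axis)/np.linalg.norm(axis);u=np.cross(a,[0,1,0.1]);u/=np.linalg.norm(u);v=np.cross(a,u)
    t=np.linspace(0,2*np.pi,n);return np.array(c)+r*(np.cos(t)[:,None]*u+np.sin(t)[:,None]*v)
def overlay(im,cp,sock,lens,axis,x0,y0,w,h,s,off=(0,0,0)):
    c=cv2.resize(im[y0:y0+h,x0:x0+w],None,fx=s,fy=s,interpolation=cv2.INTER_CUBIC)[:,:,::-1].copy()
    def pl(P,col):
        q=(proj(P+np.array(off),cp)-[x0,y0]+.5)*s-.5
        cv2.polylines(c,[np.round(q*8).astype(np.int32).reshape(-1,1,2)],False,col,1,cv2.LINE_AA,3)
    S=np.array(sock)
    pl(circ(S,18.5),(255,255,0));pl(circ(S,14),(255,255,0))
    a=np.array(axis)/np.linalg.norm(axis);L=np.array(lens)
    for hh,r in ((0,8),(18,8),(24,4),(28,4.6),(32,4.6),(110,15),(116,15),(192,13)): pl(circ(L+a*hh,r,a),(0,0,255))
    pl(np.array([L,L+a*110]),(0,255,0))
    return c
E
cat > ov.py <<'E'
from h import *
import pickle,sys
k=sys.argv[1];sock=eval(sys.argv[2]);lens=eval(sys.argv[3]);ax=eval(sys.argv[4]);offs=eval(sys.argv[5])
C=pickle.load(open(f'C{k}.pkl','rb'))
out=[]
for n,(x0,y0,w,h) in {'scene':(140,130,70,100),'side':(435,130,70,100),'wrist':(285,150,70,100)}.items():
    out.append(overlay(np.load(f'{n}{k}.npy'),C[n],sock,lens,ax,x0,y0,w,h,6 if 0 else 5.5,offs.get(n,(0,0,0)))[:550,:265 if 0 else 385])
o=np.hstack([cv2.resize(x,(385,550)) for x in out]);
# two pics
for n,x in zip(['scene','side','wrist'],out): cv2.imwrite(f'pics/{sys.argv[6]}_{n}.png',x)
cv2.imwrite(f'pics/{sys.argv[6]}.png',cv2.resize(np.hstack(out[:2]),(770,550)))
E
python3 ov.py 8 "[501.3,-290.4,82]" "[501.3,-288.5,100]" "[0,0,1]" "{}" o8
```

```text
(no output)
```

View pics/o8.png

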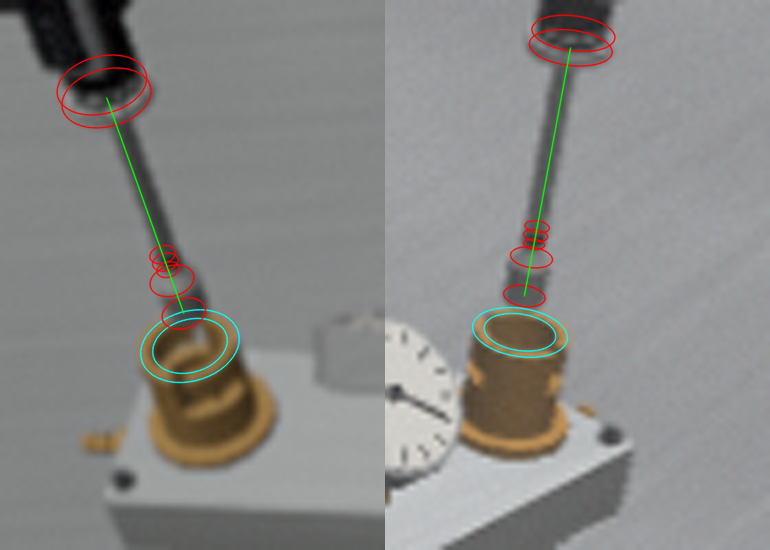

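View pics/o8_wrist.png

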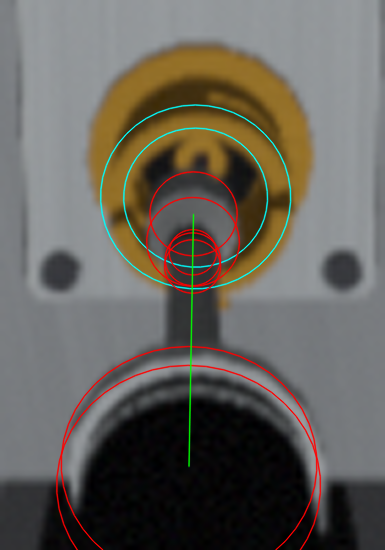

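```bash
cat > fit.py <<'E'
from h import *
import pickle,sys
from scipy.optimize import minimize
from scipy.ndimage import map_coordinates
def grads(im,sig):
    g=cv2.GaussianBlur(im.astype(np.float32),(0,0),sig)
    return cv2.Sobel(g,cv2.CV_32F,1,0,ksize=3)/8,cv2.Sobel(g,cv2.CV_32F,0,1,ksize=3)/8
def score_curve(G,P,cp):
    """P: list of curve point arrays (ordered)"""
    tot=0;n=0
    for c in P:
        q=proj(c,cp);t=np.gradient(q,axis=0);nn=np.c_[-t[:,1],t[:,0]];nn/=np.linalg.norm(nn,axis=1)[:,None]+1e-9
        v=0
        for k in range(3):
            gx=map_coordinates(G[0][:,:,k],[q[:,1],q[:,0]],order=1,mode='nearest');gy=map_coordinates(G[1][:,:,k],[q[:,1],q[:,0]],order=1,mode='nearest')
            v=v+(gx*nn[:,0]+gy*nn[:,1])**2
        v=np.sqrt(v+1e-6); tot+=np.minimum(v,25).sum();n+=len(v)
    return tot/n
def near(c,r,a,cam,half=1.25,n=25):
    a=np.array(a)/np.linalg.norm(a);d=cam-c;d=d-a*(d@a);d/=np.linalg.norm(d);v=np.cross(a,d)
    t=np.linspace(-half,half,n);return c+r*(np.cos(t)[:,None]*d+np.sin(t)[:,None]*v)
def sides(L,a,h0,h1,r,cam,n=25):
    hs=np.linspace(h0,h1,n);P=L+hs[:,None]*a;nv=np.cross(a,P-cam);nv/=np.linalg.norm(nv,axis=1)[:,None]
    return [P+r*nv,P-r*nv]
def probe_curves(L,a,cam,hide,wrist):
    o=[]
    if not hide: o+= [near(L,8,a,cam)]+sides(L,a,1,17,8,cam)
    if wrist: o+=sides(L,a,26,70,4,cam)
    else: o+=sides(L,a,34,108,4,cam)+[near(L+110*a,15,a,cam)]
    return o
def run(k,sock0,rel0,z0,cams=('scene','side','wrist'),hide=False,sig=(1.6,1.0),fixsock=None):
    C=pickle.load(open(f'C{k}.pkl','rb'));I={n:np.load(f'{n}{k}.npy') for n in cams}
    # p: rel dx,dy,z,tx,ty, then per-cam socket x,y
    p=np.r_[rel0,z0,0,0,np.tile(sock0,len(cams))].astype(float)
    for s in sig:
        G={n:grads(I[n],s) for n in cams}
        def socks(i,n,xy):
            S=np.array([xy[0],xy[1],82.]);cp=C[n]
            out=[circ(S,18.5),circ(S,14)]
            return score_curve(G[n],out,cp)
        # socket first
        for i,n in enumerate(cams):
            f=lambda q:-socks(i,n,q)
            b=None
            for dx in (-2,0,2):
                for dy in (-2,0,2):
                    r=minimize(f,p[5+2*i:7+2*i]+[dx,dy],method='Nelder-Mead',options=dict(initial_simplex=(p[5+2*i:7+2*i]+[dx,dy])+np.array([[0,0],[1.5,0],[0,1.5]])))
                    if b is None or r.fun<b.fun:b=r
            p[5+2*i:7+2*i]=b.x
        def f(q):
            a=np.array([q[3],q[4],100.]);a/=np.linalg.norm(a);t=0
            for i,n in enumerate(cams):
                s=p[5+2*i:7+2*i];L=np.array([s[0]+q[0],s[1]+q[1],q[2]])
                t+=score_curve(G[n],probe_curves(L,a,C[n]['xyz'],hide,n=='wrist'),C[n])
            return -t+0.02*(q[3]**2+q[4]**2)
        b=None
        for dx in (-2,0,2):
            for dy in (-2,0,2):
                x0=p[:5]+[dx,dy,0,0,0]
                r=minimize(f,x0,method='Nelder-Mead',options=dict(initial_simplex=x0+np.r_[np.zeros((1,5)),np.diag([2,2,2,1,1])],maxiter=1500,xatol=.01,fatol=1e-4))
                if b is None or r.fun<b.fun:b=r
        p[:5]=b.x
    print('rel',p[:2].round(2),'z',p[2].round(2),'tilt(mm/100)',p[3:5].round(2),'fun',round(b.fun,2))
    for i,n in enumerate(cams): print(n,p[5+2*i:7+2*i].round(2))
    return p
if __name__=='__main__':
    k=sys.argv[1]
    a=eval(sys.argv[2]);
    print('all');p=run(k,a[:2],a[2:4],a[4])
    for cs in (('scene','side'),('scene','wrist'),('side','wrist')): print(cs);run(k,a[:2],a[2:4],a[4],cs)
    np.save('p.npy',p)
E
time python3 fit.py 8 "[501.5,-290.5,0,4,99]"
```

```text
all
rel [-0.56  4.55] z 100.67 tilt(mm/100) [0.61 1.01] fun -62.11
scene [ 504.26 -290.18]
side [ 500.65 -291.34]
wrist [ 501.66 -292.68]
('scene', 'side')
rel [0.15 4.49] z 100.45 tilt(mm/100) [-0.32  0.74] fun -40.26
scene [ 504.26 -290.18]
side [ 500.65 -291.34]
('scene', 'wrist')
rel [-0.61  4.74] z 101.47 tilt(mm/100) [1.04 0.36] fun -40.59
scene [ 504.26 -290.18]
wrist [ 501.66 -292.68]
('side', 'wrist')
rel [-0.42  4.73] z 100.92 tilt(mm/100) [0.28 1.97] fun -43.66
side [ 500.65 -291.34]
wrist [ 501.66 -292.68]
real	2m20.116s
user	2m17.302s
sys	0m0.471s
```

```bash
python3 ov.py 8 "[502.2,-291.4,82]" "[501.7,-286.85,100.7]" "[.006,.01,1]" "{'scene':(2.06,1.22,0),'side':(-1.55,.06,0),'wrist':(-.54,-1.28,0)}" o8b
```

```text
(no output)
```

View pics/o8b.png

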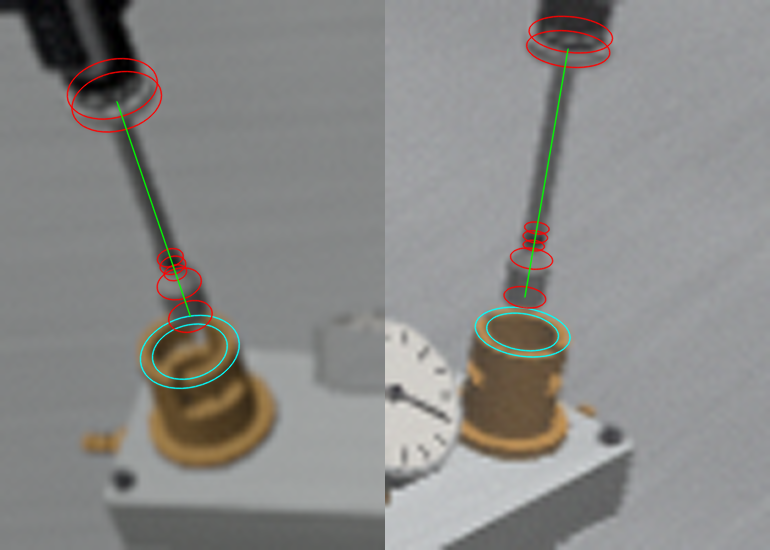

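View pics/o8b_wrist.png

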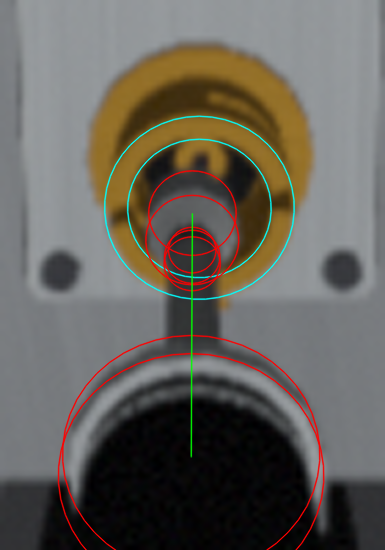

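Run:
```python
from h import *
import pickle
C=pickle.load(open('C8.pkl','rb'))
def two(n,k,x0,y0,w,h,s,socks):
    im=np.load(f'{n}{k}.npy')
    outs=[overlay(im,C[n],q,[0,0,5000.],[0,0,1],x0,y0,w,h,s) for q in socks]
    raw=cv2.resize(im[y0:y0+h,x0:x0+w],None,fx=s,fy=s,interpolation=cv2.INTER_CUBIC)[:,:,::-1]
    cv2.imwrite(f'pics/two_{n}.png',np.hstack([raw]+outs))
two('scene',8,160,175,35,45,11,[[504.26,-290.18,82]])
two('wrist',8,292,150,60,60,6.5,[[501.66,-292.68,82]])
two('side',8,445,180,30,40,13,[[500.65,-291.34,82]])
```

```text
(no output)
```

View pics/two_scene.png

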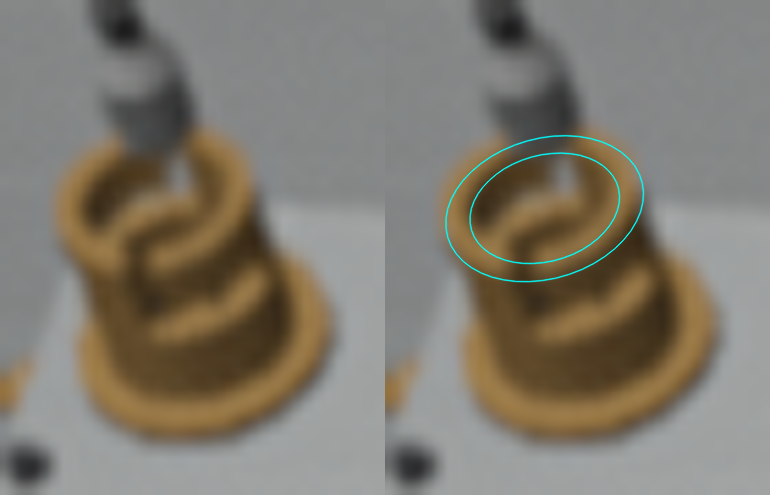

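View pics/two_wrist.png

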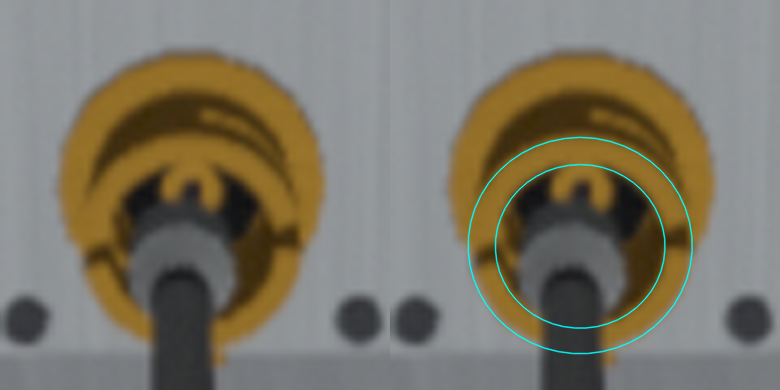

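View pics/two_side.png

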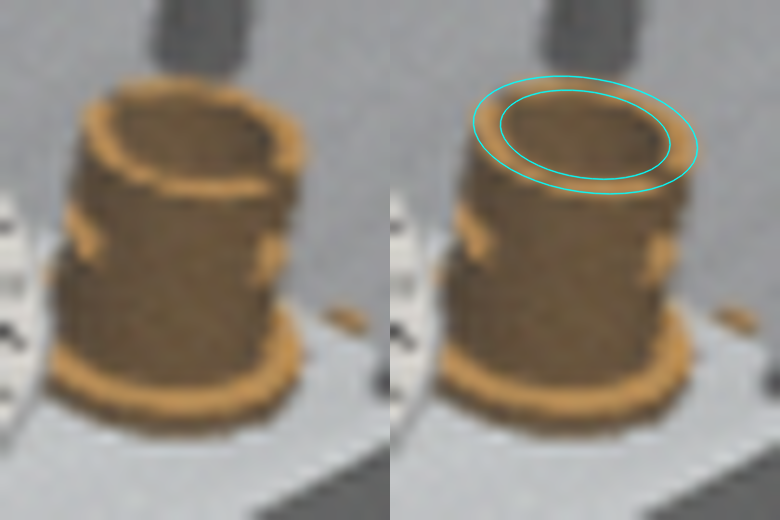

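Run:
```python
from h import *
s=st();print(togo(s['eef_pos']+[0.2,-4.5,0],-0.17))
```

```text
t 8.32 pos [ 502.8 -286.6  259.7] rot [-3.140e+00  2.400e-03 -1.695e-01] F [ 0.2 -0.5 -1.4] open 0.292
(array([ 9.56403008e-04,  4.40172800e-03, -9.16156977e-06]), array([-0.0015541 ,  0.00242441,  0.00045971]))
```

Call:
send_rows(
  plan=[
    [[0.0005,0.002,0],[-0.001,0.001,0],-1],
    [[0.001,0.0044,0],[-0.0015,0.0024,0],-1],
    [[0.001,0.0044,0],[-0.0015,0.0024,0],-1],
    [[0.001,0.0044,0],[-0.0015,0.0024,0],-1],
    [[0.001,0.0044,0],[-0.0015,0.0024,0],-1],
  ],
)

```text
clock: 8.73
eef_pos: [503.0, -291.2, 259.7]
tcp_rot: [-3.142, 0.0, -0.17]
contact_force: [-0.3, -0.2, -0.7]
opening: 0.287
```

```bash
cat > snap.py <<'E'
from h import *
import pickle,sys
k=sys.argv[1]
s=st();C={}
for n in ['scene','side','wrist']:
    C[n]=viewer.camera_params(n)
    im=viewer.grab_frame(n);np.save(n+k+'.npy',im)
pickle.dump(C,open(f'C{k}.pkl','wb'));st()
E
python3 snap.py 9; python3 fit.py 9 "[501.9,-291.4,0,0,100]"
```

```text
t 8.73 pos [ 503.  -291.2  259.7] rot [-3.1415e+00  1.0000e-04 -1.6970e-01] F [-0.3 -0.2 -0.7] open 0.287
t 8.88 pos [ 503.  -291.1  259.7] rot [-3.1415e+00  1.0000e-04 -1.6950e-01] F [ 0.8  0.3 -1.5] open 0.289
all
rel [-0.31 -0.21] z 102.0 tilt(mm/100) [0.72 0.9 ] fun -61.89
scene [ 503.99 -290.07]
side [ 500.16 -286.55]
wrist [ 501.75 -292.62]
('scene', 'side')
rel [-0.85 -0.78] z 101.97 tilt(mm/100) [0.23 0.86] fun -40.91
scene [ 503.99 -290.07]
side [ 500.16 -286.55]
('scene', 'wrist')
rel [-0.36 -0.38] z 96.85 tilt(mm/100) [ 0.12 -0.3 ] fun -40.83
scene [ 503.99 -290.07]
wrist [ 501.75 -292.62]
('side', 'wrist')
rel [-0.56 -1.89] z 101.58 tilt(mm/100) [0.82 2.78] fun -43.46
side [ 500.16 -286.55]
wrist [ 501.75 -292.62]
```

```bash
python3 - <<'E'
s=open('fit.py').read()
s=s.replace("        for i,n in enumerate(cams):\n            f=lambda q:-socks","        for i,n in enumerate(cams):\n            if fixsock: p[5+2*i:7+2*i]=fixsock[n];continue\n            f=lambda q:-socks")
i=s.index("if __name__")
s=s[:i]+'''FS={'scene':(503.6,-290.7),'side':(500.65,-291.34),'wrist':(501.7,-292.6)}
if __name__=='__main__':
    k=sys.argv[1];a=eval(sys.argv[2])
    for cs in (('scene','side','wrist'),('scene','side'),('scene','wrist'),('side','wrist')):
        print(cs);run(k,[0,0],a[:2],a[2],cs,fixsock=FS,hide=len(sys.argv)>3)
'''
open('fit.py','w').write(s)
E
python3 fit.py 9 "[0,0,100.5]" | grep -v '^s\|^w'
python3 ov.py 9 "[502.2,-291.4,82]" "[502.0,-291.4,101]" "[.003,.005,1]" "{'scene':(1.4,.7,0),'side':(-1.55,.06,0),'wrist':(-.5,-1.2,0)}" o9
```

```text
('scene', 'side', 'wrist')
rel [-0.16  0.27] z 99.76 tilt(mm/100) [0.72 0.22] fun -63.21
('scene', 'side')
rel [0.72 0.36] z 99.51 tilt(mm/100) [-0.01 -0.06] fun -41.45
('scene', 'wrist')
rel [-0.21 -0.15] z 96.86 tilt(mm/100) [-0.24 -0.24] fun -40.81
('side', 'wrist')
rel [-0.19  0.26] z 99.87 tilt(mm/100) [0.8 0.8] fun -44.48
```

View pics/o9.png

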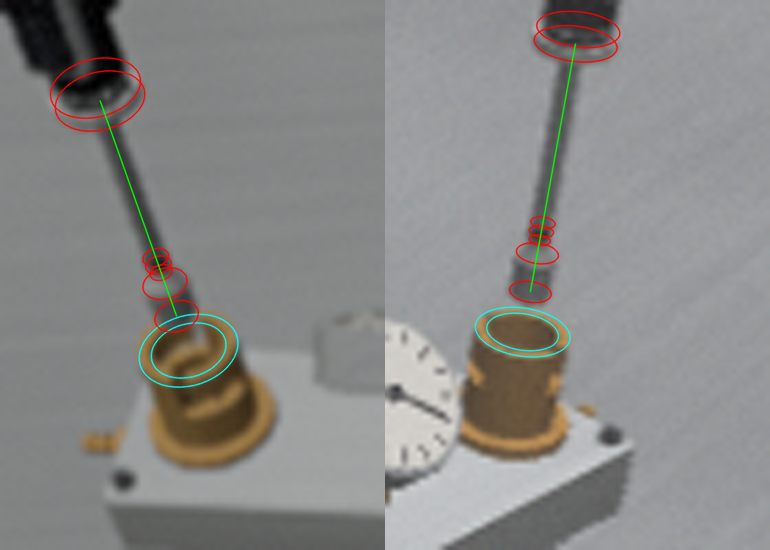

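View pics/o9_wrist.png

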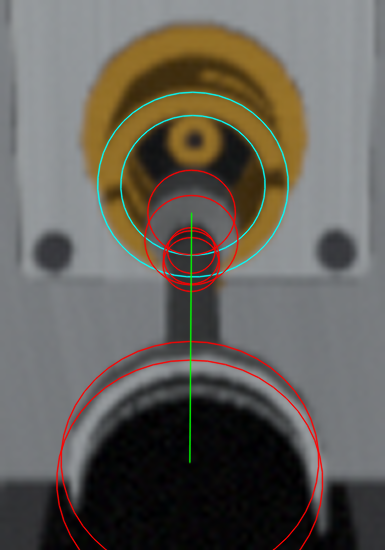

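Call:
send_rows(
  plan=[
    [[0,0,0.003],[0,0,0],-1],
    [[0,0,0.007],[0,0,0],-1],
    [[0,0,0.01],[0,0,0],-1],
    [[0,0,0.01],[0,0,0],-1],
    [[0,0,0.01],[0,0,0],-1],
  ],
)

```text
clock: 9.3
eef_pos: [502.8, -291.0, 249.3]
tcp_rot: [-3.141, 0.001, -0.169]
contact_force: [-0.2, 0.4, -1.0]
opening: 0.289
```

Run:
```python
from h import *
s=st();s=st();print(togo([503,-291.2,240],-0.17))
```

```text
t 9.3 pos [ 502.8 -291.   249.3] rot [-3.1412e+00  8.0000e-04 -1.6950e-01] F [-0.2  0.4 -1. ] open 0.289
t 9.3 pos [ 502.8 -291.   249.3] rot [-3.1412e+00  8.0000e-04 -1.6950e-01] F [-0.2  0.4 -1. ] open 0.289
(array([0.00022542, 0.00018149, 0.00927306]), array([-0.00034306,  0.00078733,  0.00052143]))
```

Call:
send_rows(
  plan=[
    [[0.0002,0.0002,0.004],[0,0.0008,0],-1],
    [[0.0002,0.0002,0.008],[0,0.0008,0],-1],
    [[0.0002,0.0002,0.011],[0,0.0008,0],-1],
    [[0.0002,0.0002,0.012],[0,0.0008,0],-1],
    [[0.0002,0.0002,0.012],[0,0.0008,0],-1],
  ],
)

```text
clock: 9.72
eef_pos: [502.7, -291.1, 236.7]
tcp_rot: [-3.141, 0.001, -0.169]
contact_force: [0.1, -0.6, -1.5]
opening: 0.29
```

```bash
python3 snap.py 10
python3 - <<'E'
from h import *
crop(np.load('scene10.npy'),'sc10',155,150,50,70,8)
crop(np.load('side10.npy'),'sd10',435,150,50,70,8)
crop(np.load('wrist10.npy'),'w10',285,150,70,70,8)
E
```

```text
t 9.72 pos [ 502.7 -291.1  236.7] rot [-3.1409e+00  8.0000e-04 -1.6940e-01] F [ 0.1 -0.6 -1.5] open 0.29
t 9.87 pos [ 503.  -291.3  237.3] rot [-3.1413e+00 -1.0000e-04 -1.6950e-01] F [-0.5 -0.1 -1.5] open 0.289
```

View pics/sc10.png

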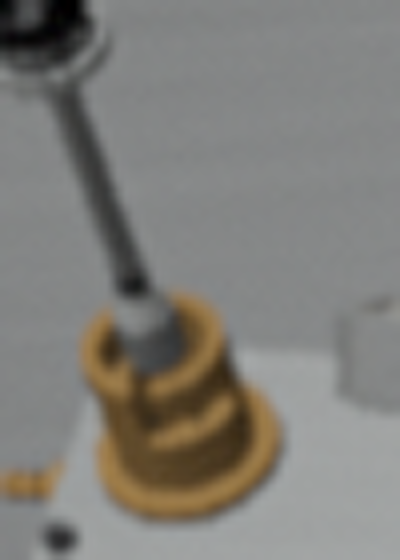

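View pics/sd10.png

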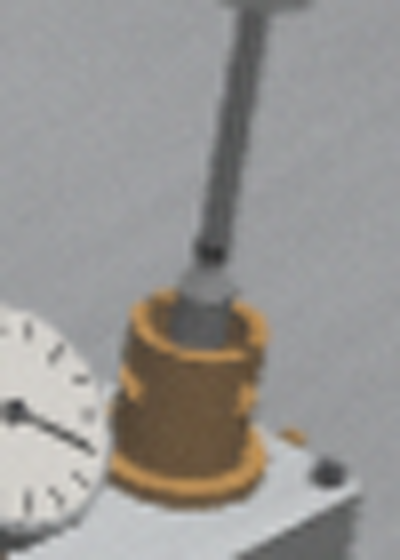

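View pics/w10.png

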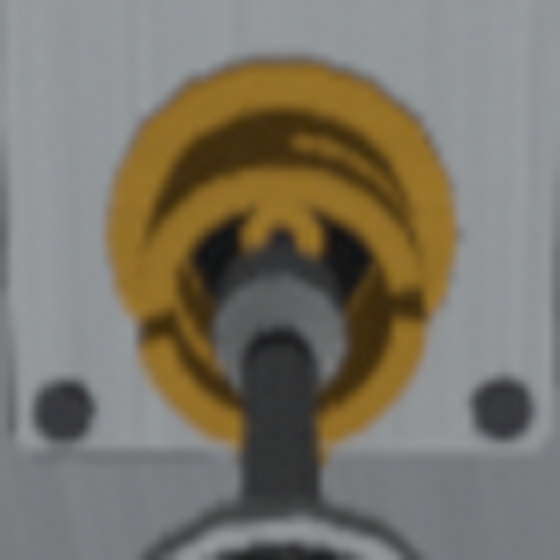

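Head in the mouth: scene head centre about 152 against rim 153 (crop px), side 203 against 200, wrist 281 against 283. All are within 0.5 mm. Continuing straight down.

Call:
send_rows(
  plan=[
    [[0,0,0.004],[0,0,0],-1],
    [[0,0,0.008],[0,0,0],-1],
    [[0,0,0.012],[0,0,0],-1],
    [[0,0,0.014],[0,0,0],-1],
    [[0,0,0.014],[0,0,0],-1],
  ],
)

```text
clock: 10.28
eef_pos: [502.7, -291.1, 222.5]
tcp_rot: [-3.141, 0.001, -0.17]
contact_force: [0.7, -0.9, -1.7]
opening: 0.291
```

Call:
send_rows(
  plan=[
    [[0,0,0.003],[0,0,0],-1],
    [[0,0,0.006],[0,0,0],-1],
    [[0,0,0.009],[0,0,0],-1],
    [[0,0,0.0095],[0,0,0],-1],
    [[0,0,0.0095],[0,0,0],-1],
  ],
)

```text
clock: 10.7
eef_pos: [502.5, -291.0, 212.7]
tcp_rot: [-3.141, 0.002, -0.169]
contact_force: [-0.2, -0.3, -0.6]
opening: 0.29
```

```bash
python3 snap.py 11
python3 - <<'E'
from h import *
crop(np.load('scene11.npy'),'sc11',155,150,50,70,8)
crop(np.load('side11.npy'),'sd11',435,150,50,70,8)
crop(np.load('wrist11.npy'),'w11',285,150,70,70,8)
E
python3 fit.py 11 "[0,0,52]" h| grep -v '^s\|^w'
```

```text
t 10.7 pos [ 502.5 -291.   212.7] rot [-3.1407e+00  1.6000e-03 -1.6950e-01] F [-0.2 -0.3 -0.6] open 0.29
t 10.85 pos [ 502.7 -291.1  213.2] rot [-3.141e+00  8.000e-04 -1.695e-01] F [ 0.3  0.  -1.2] open 0.288
('scene', 'side', 'wrist')
rel [0.89 4.95] z 62.35 tilt(mm/100) [-1.45 -4.14] fun -56.67
('scene', 'side')
rel [-0.84  0.42] z 62.52 tilt(mm/100) [-0.2  -0.58] fun -42.52
('scene', 'wrist')
rel [-0.78 -0.61] z 66.5 tilt(mm/100) [1.88 0.95] fun -35.17
('side', 'wrist')
rel [0.53 5.58] z 60.01 tilt(mm/100) [-0.17 -4.24] fun -38.29
```

View pics/sc11.png

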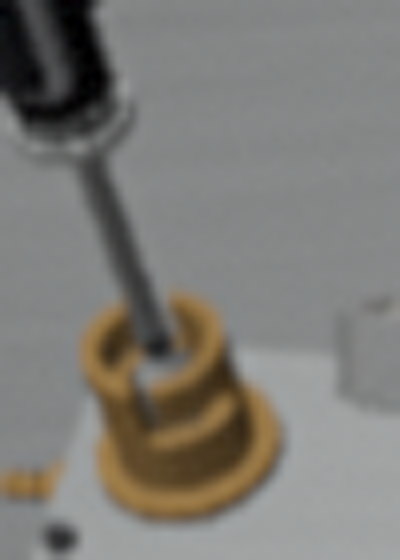

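View pics/sd11.png

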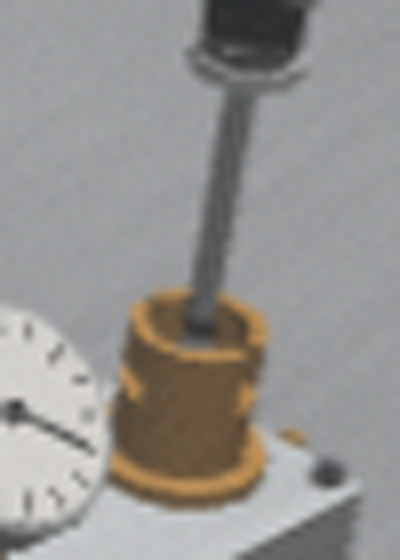

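View pics/w11.png

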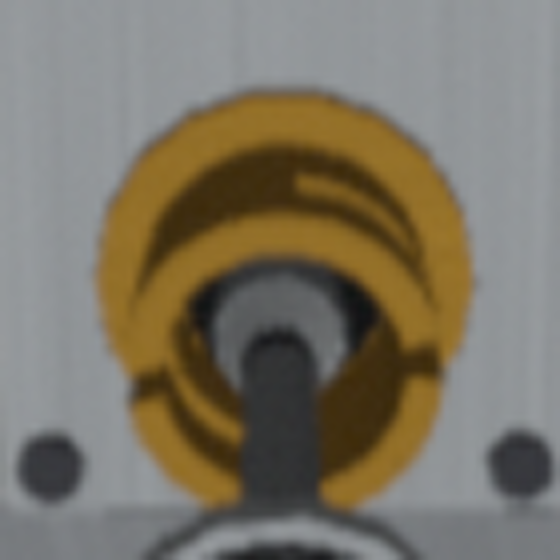

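Run:
```python
from h import *
import pickle
C=pickle.load(open('C11.pkl','rb'))
def mk(n,x0,y0,w,h,s,sock,off):
    im=np.load(f'{n}11.npy');raw=cv2.resize(im[y0:y0+h,x0:x0+w],None,fx=s,fy=s,interpolation=cv2.INTER_CUBIC)[:,:,::-1]
    c=overlay(im,C[n],sock,[sock[0],sock[1],52],[0,0,1],x0,y0,w,h,s)
    return np.hstack([raw,c])
a=mk('scene',160,170,30,40,12,[503.6,-290.7,82],0);b=mk('side',445,175,30,40,12,[500.65,-291.34,82],0)
cv2.imwrite('pics/r_scene.png',a);cv2.imwrite('pics/r_side.png',b)
```

```text
(no output)
```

View pics/r_scene.png

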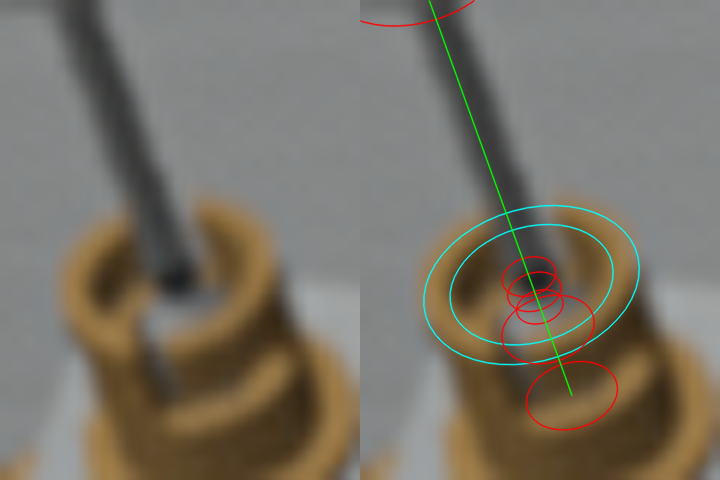

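View pics/r_side.png

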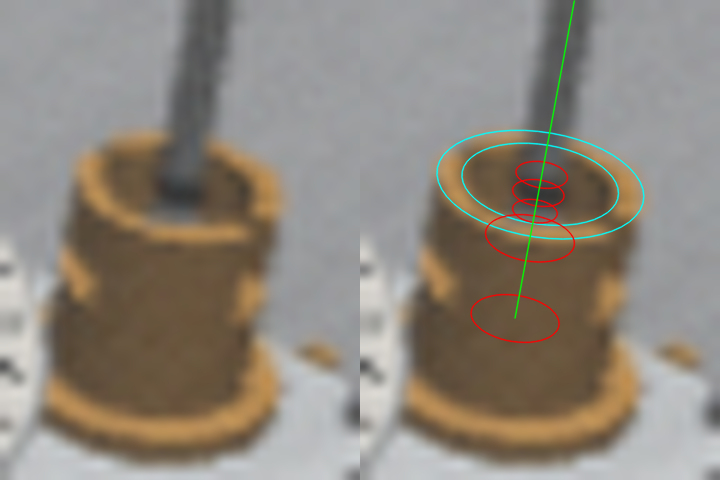

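```bash
cat > fit2.py <<'E'
import fit
from fit import *
def sc(G,curves,cp):
    t=[]
    for c in curves:
        q=proj(c,cp);tt=np.gradient(q,axis=0);nn=np.c_[-tt[:,1],tt[:,0]];nn/=np.linalg.norm(nn,axis=1)[:,None]+1e-9
        g=[map_coordinates(G[j][:,:,k],[q[:,1],q[:,0]],order=3,mode='nearest') for k in range(3) for j in (0,1)]
        d=np.array([g[2*k]*nn[:,0]+g[2*k+1]*nn[:,1] for k in range(3)]) # signed
        t.append(np.linalg.norm(d.mean(1))) # signed mean: coherent
    return t
def socket(n,im,cp,x0):
    G=grads(im,0.9)
    def f(q):
        S=np.array([q[0],q[1],82.]);cam=cp['xyz']
        return -sum(sc(G,[circ(S,18.5)],cp))-0.7*sum(sc(G,[circ(S,14)],cp))
    b=None
    for d in [(0,0),(2,0),(-2,0),(0,2),(0,-2)]:
        x=np.array(x0)+d
        r=minimize(f,x,method='Nelder-Mead',options=dict(initial_simplex=x+np.array([[0,0],[1,0],[0,1]])))
        if b is None or r.fun<b.fun:b=r
    return b
def probe(k,cams,FS,x0,hide,fixtilt=False,sig=0.9):
    C=pickle.load(open(f'C{k}.pkl','rb'));G={n:grads(np.load(f'{n}{k}.npy'),sig) for n in cams}
    def f(q):
        a=np.array([q[3],q[4],100.]) if not fixtilt else np.array([0,0,100.]);a/=np.linalg.norm(a);t=0
        for n in cams:
            cam=C[n]['xyz'];L=np.array([FS[n][0]+q[0],FS[n][1]+q[1],q[2]])
            cv=[near(L+28*a,4.6,a,cam,1.0)]
            if not hide: cv+=[near(L,8,a,cam,1.1)]+sides(L,a,2,17,8,cam)
            if n=='wrist': cv+=sides(L,a,34,70,4,cam)
            else: cv+=sides(L,a,34,106,4,cam)+[near(L+110*a,15,a,cam,1.1)]
            t+=sum(np.sqrt(sc(G[n],cv,C[n])))
        return -t+0.05*(q[3]**2+q[4]**2)
    b=None
    for dx in (-1.5,1.5):
      for dy in (-1.5,1.5):
        for dz in (-1.5,1.5):
          x=np.array(list(x0)+[0,0],float)+[dx,dy,dz,0,0]
          r=minimize(f,x,method='Nelder-Mead',options=dict(initial_simplex=x+np.r_[np.zeros((1,5)),np.diag([1.5,1.5,1.5,.7,.7])],maxiter=800,xatol=.02,fatol=1e-3))
          if b is None or r.fun<b.fun:b=r
    return b
if __name__=='__main__':
    C=pickle.load(open('C8.pkl','rb'))
    for n,x0 in (('scene',(503.5,-290.5)),('side',(500.6,-291.3))):
        for fn in (n+'.npy',n+'7.npy',n+'8.npy',n+'11.npy'):
            b=socket(n,np.load(fn),C[n],x0);print(n,fn,b.x.round(2),round(b.fun,2))
    for k in ('8','9','10','11'):
        Ck=pickle.load(open(f'C{k}.pkl','rb'))['wrist'];b=socket('wrist',np.load(f'wrist{k}.npy'),Ck,(501.7,-292.3));print('wrist',k,b.x.round(2),round(b.fun,2))
E
python3 fit2.py
```

```text
scene scene.npy [ 500.75 -291.76] -28.26
scene scene7.npy [ 500.77 -291.75] -28.06
scene scene8.npy [ 510.37 -288.45] -24.53
scene scene11.npy [ 510.38 -288.37] -23.11
side side.npy [ 500.94 -291.9 ] -36.14
side side7.npy [ 500.91 -291.87] -34.94
side side8.npy [ 500.63 -291.36] -30.42
side side11.npy [ 501.34 -292.59] -32.11
wrist 8 [ 501.89 -292.35] -29.88
wrist 9 [ 501.84 -292.34] -28.39
wrist 10 [ 501.89 -292.28] -30.93
wrist 11 [ 501.84 -292.31] -33.68
```

```bash
cat > f3.py <<'E'
from fit2 import *
FS={'scene':(500.76,-291.76),'side':(500.92,-291.88),'wrist':(501.87,-292.32)}
for k,z,h in (('9',99.8,False),('11',53,True)):
    for cs in (('scene','side','wrist'),('scene','side')):
        b=probe(k,cs,FS,(0.5,0.5,z),h);print(k,cs,b.x.round(2),round(b.fun,2))
        b=probe(k,cs,FS,(0.5,0.5,z),h,True);print('  notilt',b.x[:3].round(2),round(b.fun,2))
E
python3 f3.py
```

```text
Still running in the background as job /tmp/bash_jobs.1000/6350de45b519 (pid 1638). You'll get a notice when it ends.
```

Edit , replacing
```

```
with
```

```

```bash
cat /tmp/bash_jobs.1000/6350de45b519/stdout
kill -- -$(cat /tmp/bash_jobs.1000/6350de45b519/pid); sed -i 's/order=3/order=1/' fit2.py; timeout 560 python3 -u f3.py
```

```text
9 ('scene', 'side', 'wrist') [-0.44  0.21 98.84  1.33  0.38] -100.53
  notilt [9.000e-02 3.900e-01 9.876e+01] -100.09
9 ('scene', 'side') [8.000e-02 3.600e-01 9.884e+01 6.300e-01 3.100e-01] -70.26
  notilt [ 0.33  0.5  98.75] -70.15
11 ('scene', 'side', 'wrist') [-0.76  0.18 51.14  0.93  0.29] -52.8
  notilt [-0.31  0.41 51.12] -52.62
11 ('scene', 'side') [-0.56  1.01 51.23  0.68 -0.22] -40.35
  notilt [-0.09  0.87 51.17] -40.29
```

Run:
```python
from h import *
import pickle
C=pickle.load(open('C11.pkl','rb'))
FS={'scene':(500.76,-291.76),'side':(500.92,-291.88)}
for n,(x0,y0,w,h) in {'scene':(152,155,36,56),'side':(445,150,36,56)}.items():
    im=np.load(f'{n}11.npy');s=10
    o=[]
    for zz in (51,53):
        x,y=FS[n];o.append(overlay(im,C[n],[x,y,82],[x-.2,y+.5,zz],[0,0,1],x0,y0,w,h,s)[:,:380])
    cv2.imwrite(f'pics/q_{n}.png',np.hstack(o))
```

```text
(no output)
```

View pics/q_scene.png

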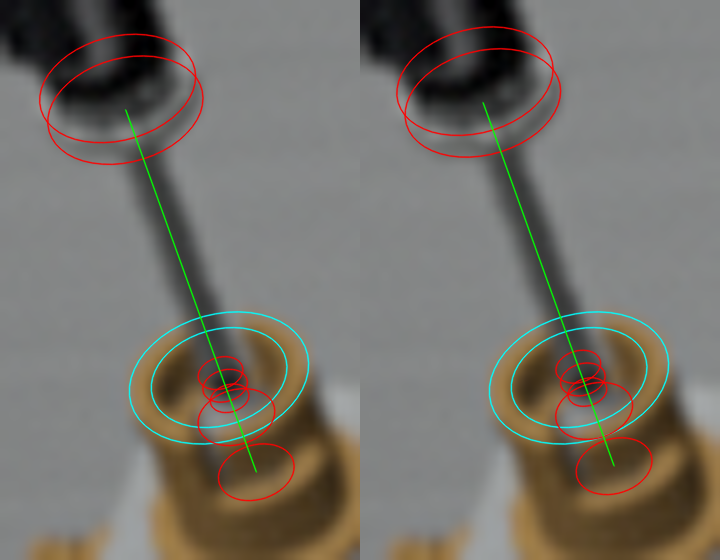

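View pics/q_side.png

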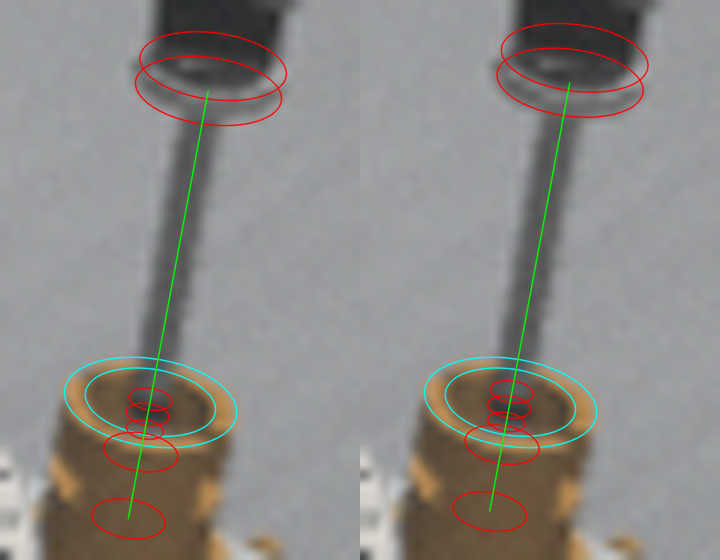

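Run:
```python
from h import *
import pickle
from scipy.ndimage import map_coordinates
C=pickle.load(open('C11.pkl','rb'))
FS={'scene':(500.76,-291.76),'side':(500.92,-291.88),'wrist':(501.87,-292.32)}
np.set_printoptions(linewidth=200,suppress=True)
for n in FS:
    im=np.load(f'{n}11.npy').astype(float);x,y=FS[n]
    for h0,h1 in ((38,60),(60,80),(80,104)):
        if n=='wrist' and h0>38: continue
        hs=np.linspace(h0,h1,60);q=proj(np.c_[np.full(60,x),np.full(60,y),52+hs],C[n])
        t=q[-1]-q[0];t/=np.linalg.norm(t);nn=np.array([-t[1],t[0]])
        if nn[0]<0:nn=-nn
        d=np.arange(-8,8.1,.5)
        prof=np.array([np.mean([map_coordinates(im[:,:,1],[q[:,1]+e*nn[1],q[:,0]+e*nn[0]],order=1).mean()]) for e in d])
        bg=np.median(np.r_[prof[:6],prof[-6:]]);w=np.clip(bg-prof-6,0,None);w[np.abs(d)>6]=0
        r=np.linalg.norm(C[n]['xyz']-[x,y,110]);pxmm=C[n]['intrinsics'][0,0]/r
        print(n,h0,'px/mm',round(pxmm,2),'centroid mm',round((w*d).sum()/w.sum()/pxmm,2),'n',nn.round(2));print(prof.round(0).astype(int))
```

```text
scene 38 px/mm 0.47 centroid mm 0.37 n [ 0.94 -0.34]
[133 133 132 131 130 128 126 124 122 121 119 115 108  98  87  77  69  64  63  71  87 106 121 128 130 130 129 130 132 133 134 134 135]
scene 60 px/mm 0.47 centroid mm 1.1 n [ 0.94 -0.34]
[135 134 135 135 135 135 135 135 135 135 134 130 120 106  90  77  68  62  63  71  87 107 123 133 136 137 136 135 135 135 135 135 135]
scene 80 px/mm 0.47 centroid mm 1.12 n [ 0.94 -0.34]
[135 134 134 133 133 132 131 131 131 130 128 123 114 104  94  85  79  74  73  79  91 106 117 123 126 127 127 128 129 131 132 134 135]
side 38 px/mm 0.44 centroid mm -0.17 n [0.98 0.18]
[158 157 157 157 156 156 156 156 155 154 150 140 121 102  92  89  90  92  97 110 128 142 149 154 155 154 155 156 156 156 156 156 156]
side 60 px/mm 0.44 centroid mm -0.35 n [0.98 0.18]
[158 158 158 158 158 157 157 157 157 156 152 137 118 102  91  90  91  92  97 113 132 145 152 155 156 156 156 156 155 155 155 156 156]
side 80 px/mm 0.44 centroid mm -0.5 n [0.98 0.18]
[157 157 158 157 157 156 155 155 154 154 147 132 114  99  91  90  91  92  99 113 130 143 151 154 155 156 156 157 157 157 157 157 156]
wrist 38 px/mm 1.22 centroid mm 4.61 n [1.   0.01]
[67 66 66 65 65 61 56 54 52 52 52 52 52 51 51 51 51 51 51 50 49 49 48 48 49 48 47 47 47 47 46 46 46]
```

Run:
```python
from h import *
import pickle
from scipy.ndimage import map_coordinates
np.set_printoptions(linewidth=220,suppress=True)
FS={'scene':(500.76,-291.76),'side':(500.92,-291.88)}
for k,rel,zl in (('11',(-.6,1.0),52.),('9',(-.4,.6),98.8)):
  C=pickle.load(open(f'C{k}.pkl','rb'))
  for n in FS:
    im=np.load(f'{n}{k}.npy').astype(float)[:,:,1];x,y=np.array(FS[n])+rel
    d=C[n]['xyz'][:2]-[x,y];d/=np.linalg.norm(d);v=np.array([-d[1],d[0]])
    for nm,r,hs in (('ring',4.3,np.arange(20,40,1.)),('shoulder',15,np.arange(100,122,1.)),('head',8,np.arange(-6,24,1.))):
        if nm=='head' and k=='11':continue
        P=[]
        for a in np.linspace(-.5,.5,7):
            p=np.array([x,y])+r*(np.cos(a)*d+np.sin(a)*v)
            q=proj(np.c_[np.tile(p,(len(hs),1)),zl+hs],C[n]);P.append(map_coordinates(im,[q[:,1],q[:,0]],order=1))
        print(k,n,nm,hs[0]);print(np.mean(P,0).round(0).astype(int))
```

```text
11 scene ring 20.0
[123 122 121 115 109 101  90  78  67  58  49  44  44  47  53  58  62  66  69  69]
11 scene shoulder 100.0
[107 107 108 108 108 108 107 106 104 102  99  97  97  97 101 107 110 107  98  86  75  66]
11 side ring 20.0
[ 99 119 133 127 120 111  99  88  77  66  58  60  63  69  77  85  87  89  90  90]
11 side shoulder 100.0
[124 123 123 123 125 126 126 126 126 125 123 118 112 110 108 114 119 113  96  80  73  70]
9 scene ring 20.0
[120 119 115 109 103  94  83  72  61  51  42  41  43  47  52  58  63  66  67  68]
9 scene shoulder 100.0
[107 107 107 105 104 103 103 102 101  99  96  95  95  97 102 109 109 105  93  78  65  60]
9 scene head -6.0
[ 82  75  72  70  69  69  70  72  72  71  70  69  68  68  67  67  67  66  66  67  69  74  79  86  95 104 111 115 118 119]
9 side ring 20.0
[127 127 124 119 113 106 100  91  80  68  63  59  62  72  82  86  90  92  92  93]
9 side shoulder 100.0
[122 122 121 121 122 123 123 124 123 121 118 114 109 107 107 113 115 103  89  75  65  66]
9 side head -6.0
[ 94 106 120 133 141 138 130 118 108  99  94  91  90  89  89  88  89  90  90  89  89  88  88  97 109 119 124 126 126 126]
```

Measured at depth: the axis is about (-0.6, +1.0) mm off the bore and the ring about 1 mm high. This comes from the tube profiles in scene and side, and the wrist view agrees in x. Trimming that out.

Call:
send_rows(
  plan=[
    [[0.0003,0.0003,0.0004],[0,0,0],-1],
    [[0.0007,0.0008,0.001],[0,0,0],-1],
    [[0.0007,0.0008,0.001],[0,0,0],-1],
    [[0.0007,0.0008,0.001],[0,0,0],-1],
    [[0.0007,0.0008,0.001],[0,0,0],-1],
  ],
)

```text
clock: 11.27
eef_pos: [503.3, -292.0, 212.2]
tcp_rot: [-3.141, 0.001, -0.169]
contact_force: [0.1, -0.3, -0.6]
opening: 0.287
```

```bash
cat > chk.py <<'E'
from h import *
import pickle,sys
from scipy.ndimage import map_coordinates
k=sys.argv[1];np.set_printoptions(linewidth=220,suppress=True)
C=pickle.load(open(f'C{k}.pkl','rb'))
FS={'scene':(500.76,-291.76),'side':(500.92,-291.88)}
for n in FS:
    im=np.load(f'{n}{k}.npy').astype(float)[:,:,1];x,y=FS[n]
    for h0,h1 in ((45,62),(62,80),(80,104)):
        hs=np.linspace(h0,h1,60);q=proj(np.c_[np.full(60,x),np.full(60,y),52+hs],C[n])
        t=q[-1]-q[0];t/=np.linalg.norm(t);nn=np.array([-t[1],t[0]]);nn*=np.sign(nn[0])
        d=np.arange(-8,8.01,.1);pr=np.array([map_coordinates(im,[q[:,1]+e*nn[1],q[:,0]+e*nn[0]],order=1).mean() for e in d])
        i=np.argmin(np.where(abs(d)<4,pr,999));lo=pr[i];
        bl,br=pr[(d<-5)].mean(),pr[d>5].mean()
        l=d[:i][np.where(pr[:i]>(bl+lo)/2)[0][-1]];r=d[i:][np.where(pr[i:]>(br+lo)/2)[0][0]]
        s=C[n]['intrinsics'][0,0]/np.linalg.norm(C[n]['xyz']-[x,y,110])
        print(n,h0,'off mm',round((l+r)/2/s,2),'width',round((r-l)/s,1))
    dd=C[n]['xyz'][:2]-[x,y];dd/=np.linalg.norm(dd);v=np.array([-dd[1],dd[0]]);hs=np.arange(22,40,.5);P=[]
    for a in np.linspace(-.5,.5,7):
        p=np.array([x,y])+4.3*(np.cos(a)*dd+np.sin(a)*v);q=proj(np.c_[np.tile(p,(len(hs),1)),52+hs],C[n]);P.append(map_coordinates(im,[q[:,1],q[:,0]],order=1))
    P=np.mean(P,0);print(n,'ring dark min at h',hs[P.argmin()],P[::2].round().astype(int))
E
python3 snap.py 12; echo before; python3 chk.py 11; echo now; python3 chk.py 12
python3 - <<'E'
from h import *
crop(np.load('scene12.npy'),'sc12',155,150,50,70,8)
crop(np.load('side12.npy'),'sd12',435,150,50,70,8)
crop(np.load('wrist12.npy'),'w12',285,150,70,70,8)
E
```

```text
t 11.27 pos [ 503.3 -292.   212.2] rot [-3.141e+00  8.000e-04 -1.694e-01] F [ 0.1 -0.3 -0.6] open 0.287
t 11.42 pos [ 503.3 -292.   212.2] rot [-3.141e+00  8.000e-04 -1.695e-01] F [-0.5  0.1 -1.1] open 0.287
before
scene 45 off mm 1.07 width 7.7
scene 62 off mm 1.07 width 7.7
scene 80 off mm 0.97 width 8.4
scene ring dark min at h 32.0 [126 123 116 109  99  87  75  65  57  50  47  50  55  59  63  67  69  70]
side 45 off mm -0.34 width 8.9
side 62 off mm -0.46 width 9.1
side 80 off mm -0.57 width 9.4
side ring dark min at h 29.5 [129 122 114 102  91  80  69  59  59  62  67  75  83  87  88  90  90  90]
now
scene 45 off mm -0.32 width 7.9
scene 62 off mm -0.32 width 7.9
scene 80 off mm -0.43 width 8.6
scene ring dark min at h 31.0 [116 110 101  92  82  70  58  48  45  44  45  49  54  58  61  64  66  66]
side 45 off mm -0.46 width 9.1
side 62 off mm -0.68 width 9.1
side 80 off mm -0.8 width 9.4
side ring dark min at h 29.5 [130 123 114 103  91  80  68  58  58  60  65  74  83  87  89  90  90  90]
```

View pics/sc12.png

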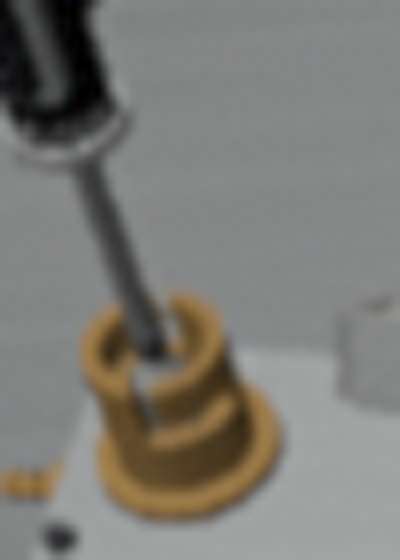

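View pics/sd12.png

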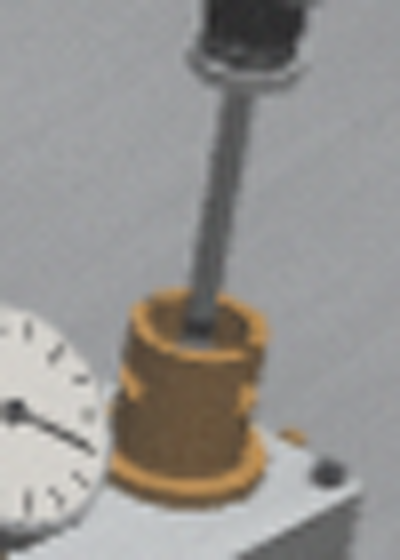

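View pics/w12.png

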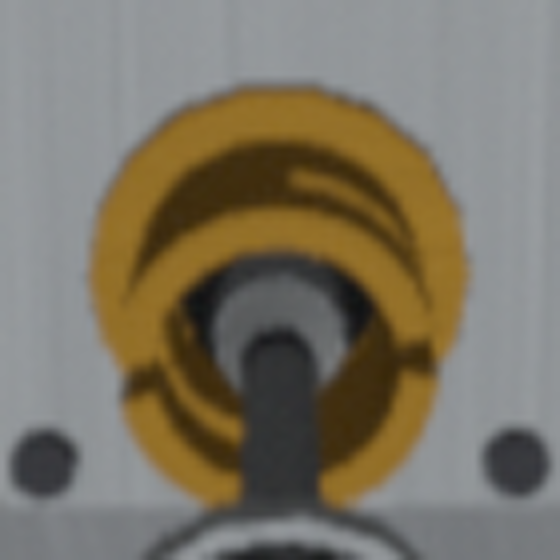

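Run:
```python
from h import *
im=viewer.grab_frame('scene');cv2.imwrite('pics/final.png',im[:,:,::-1]);s=st();print(abs(s['qvel']).max().round(4))
print(job.sign_off())
```

```text
t 11.47 pos [ 503.3 -292.   212.2] rot [-3.141e+00  8.000e-04 -1.695e-01] F [-0.6  0.  -1.7] open 0.292
0.0007
the job is handed in; nothing more can be done
None
```

View pics/final.png

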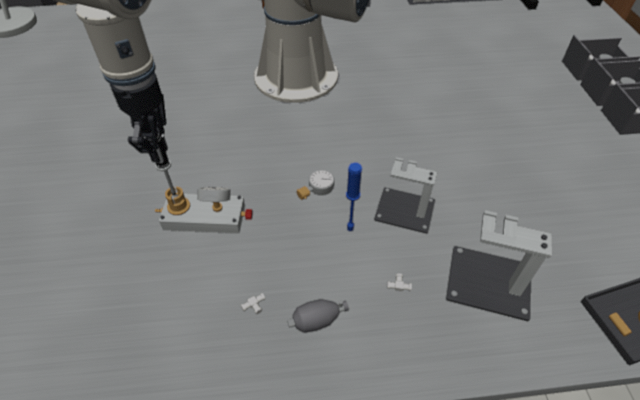

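I took the black-handled bore camera from the small stand: gripped its handle, lifted it 14 mm over the lips, and drew it 80 mm straight out of the fork's front. I then lowered it down the middle of the brass socket and handed in at 11.5 s, still holding it there.

**Last checks:**
- **Centring:** the axis is within about 1 mm of the bore centre. Scene puts it 0.3–0.4 mm off and the side view 0.5–0.8 mm off. By eye the wrist view shows it centred.
- **Depth:** the ring is level with the rim to about 1 mm. Its dark band sits at 31.0 mm above the lens in the scene view and 29.5 mm in the side view, against 30 mm wanted.
- **Upright and still:** the tilt is about 0.4° and the joint speeds are practically zero.
- **Contact:** the readings I took during the lowering showed no contact force beyond noise, at most about 2 N.
- **Bystanders:** in the last scene picture the gauge head, hand pump and both T-pieces lie where they were, and the blue pen still stands.

**Disagreements:**
- An early automatic fit of the rim in the scene view was several mm out. I replaced it with fits from unobstructed frames, which agree across the cameras to 1.1 mm.
- The automatic fit of the whole camera at depth was unreliable. The final 1 mm trim used profiles across the tube and ring instead.

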